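Refit the dial of a bedside clock radio

ROBOT

A 7-joint arm with a two-finger parallel gripper is mounted at the origin on the work surface. World frame = base frame: x ahead of the robot, y to its left, z up, the work surface at z = 0. Lengths are in m, angles in rad, forces in N, time in s.
With the tool pointing down it reaches from about 0.4 to 0.875 m from the base axis. Payload 4.4 kg.
Tool frame: the origin (TCP) lies at the very end of the fingers, on their centre line; the grasp point (between the pads) lies 19 mm behind it (hold_point_z is the distance from the TCP to the grasp point, in m); z points along the fingers, y is the line along which they close (so a half turn about z gives the same grasp; the last joint's range is limited). The gripper opens to 85 mm and grips with 20 to 120 N. Pads are 22 mm wide; open, the fingers measure 114 mm over their backs; the gripper's body (76 mm by 85 mm) begins 54 mm behind the grasp point. The pads swing forward as they close: fully open they stand 13 mm farther back than shut.
Start: joints at [-1.182, 0.628, 0.038, 1.517, -0.027, 0.996, -0.02], TCP at [0.286, 0.584, 0.205] pointing down, gripper open.
Joint ranges: [-3.06, 3.06], [-0.37, 2.12], [-1.25, 1.32], [0.18, 2.47], [-1.1, 4.24], [0.23, 1.98], [-2.94, 2.94]. Speed limits (rad/s): [2.57, 2.57, 3.14, 3.14, 3.14, 3.14, 3.14].

INTERFACE

Orientations are given as a unit quaternion [x, y, z, w].
In Python, from rig import * gives the robot as it stands.
- The arm moves only by the shell command python3 -m handwheel 'ROWS'. ROWS is JSON, a list of rows, each a list of 5 numbers: the gripper's target within -1 to 1 (shut at 1, half-way at 0, fully open at -1), then the shift along the tool's x, y, z normalised to -1 to 1, where 1 is 50 cm, then the turn about the tool's z normalised to -1 to 1, where 1 is pi/4 rad. In form: [[claw, tx, ty, tz, roll], ...]. A call has 1 to 10 rows; each row is the pose to reach, as a shift and turn from the pose commanded when the call began, along the tool's axes at that moment; what a row does not reach only later rows make up. A row lasts 1/8 s, in which the tool goes at most 62.5 mm and 10.7 degrees, less where a joint would pass 70% of its speed; a pose out of reach is approached as far as the arm can. A call with a number of a shift or a turn outside -1 to 1 is refused whole. A call with a gripper value outside its range is refused whole. The fingers move at their own pace and stop on an object; the grip force is fixed at half the most. Time passes only in rows, so rows that repeat a pose let the fingers close. It gives the time, the measured TCP pose, the force, the opening and the grip force at its end, in the units of the state.
- observe(): the state, without advancing time (a new reading comes with each control period).
- get_image(name): name is "scene" or "side" or "wrist"; returns a dict with "color" (384x512x3 uint8, red, green, blue), "intrinsics" (3x3 intrinsics, pixels), "extrinsics" (4x4, takes a point from camera to world coordinates); the wrist camera has in their place "hand_eye" (4x4, takes a point from camera to tool coordinates, whose origin is the TCP and whose axes are the flange's). Camera axes: x right, y up, looking along -z (the intrinsics and any distortion apply to the point x, -y, -z); pixel columns grow to the right and rows downward; lengths in m; the calibration is good to about 2 mm. A picture is of the moment at which its call begins: read the wrist's pose just before it. There is no depth.
- finish_job(): hands the job in; it is judged then, once.
The state is a dict: "clock": time; "joint_pos": joint angles; "qvel": joint speeds; "effort": joint torques, N m; "ee_pos": TCP position; "tool_rot": TCP orientation; "force": force on the tool from outside, world axes, zero at the start; "torque": the same for the moment, N m; "gripper_width": finger opening in m; "finger_force": force on a finger pad.
Only numpy, scipy, OpenCV 4.12 (cv2) and the standard library are available. Lean on these libraries where they do the work, as an engineer would, in place of code of your own. Each camera call takes 0.05 s, during which the arm holds its last target. There are 200 camera calls.

TASK

The dial of the bedside clock radio has been taken off: lower the rectangular bezel over the brass spindle, seat it flat and square in the recess in the radio's top and let go of it. Then turn the pointer knob so that the flat in its bore matches the flat of the D-shaped spindle, push it fully home, press it down to the bottom of the push switch and keep it pressed: finish while still holding the knob down. Leave the other things on the table where they are.

Things in the scene. Friction and masses are not known exactly. Their poses are not given: they have to be found in the camera images.
- recess (a point): Centre of the floor of the rectangular recess in the top of the fixed white clock radio, 54 mm above the table. Recess: 6 mm deep (radio top at 60 mm), 48.4 mm along this point's x, 62.4 mm along y (1.2 mm play round the bezel); z up. Radio 110 (x) by 165 (y) mm, display to -x; its middle lies 30 mm to +y of this point. The spindle stands on this centre.
- bezel_center (a point): Dial bezel, loose, flat on the table: aluminium block 46 (x) by 60 (y) by 16 mm high, 22 mm round hole through its middle, 60 g. The point is its centre, 8 mm above the underside. Lowest 2 mm: 1 mm smaller all round. Fits either way round. Seated, it stands 10 mm proud of the radio's top: hold it by the long sides, fingertips 6 mm or more above its underside.
- spindle_tip (a point): Centre of the top face of the brass D-shaped spindle, 88 mm above the table (18 mm above the seated bezel). 12 mm in diameter, one flat 1.5 mm from the axis; round side tapers by 1 mm over the top 2 mm. This point's x axis points out through the flat; z up. A push encoder: turns about its axis (stiffly: 0.08 Nm, stays where left; the angle varies), sinks when pressed.
- spindle (a joint): Push travel of the spindle in m: 0 = up, 0.004 = bottom of the push switch. Spring: 5 N to start, 11 N at the bottom, springs back up when let go. To be held beyond 0.003.
- knob_center (a point): Black pointer knob, loose, upright, 27 mm high, 35 g; point on its axis 13.5 mm up. Skirt 38 mm wide up to 14.5 mm; above, a finger bar 14 (y) by 36 (x) mm, to pinch; +x end: nose, 28 mm out, white line. D bore in the underside: 13.2 mm wide, 12 deep, flat 2 mm off axis on the nose side: nose to spindle's flat within 10 deg. Home: underside 76 mm above table, 72 pressed.
- can_a_mid (a point): Drinks can, 58 mm in diameter, 146 mm high, standing; mid-height of its axis. To be left alone.
- can_b_mid (a point): A second such can; mid-height. To be left alone.
- tumbler_mid (a point): Glass tumbler standing upside down on a paper coaster, 82 mm in diameter, 92 mm high; mid-height. To be left alone.
- remote_mid (a point): Black remote control, 46 x 165 x 18 mm, lying flat; its centre. To be left alone.
- screwdriver_mid (a point): Screwdriver 150 mm long with a black handle 26 mm thick, lying; its middle. To be left alone.
- pen_mid (a point): Dark pen, 145 mm long, lying; its middle. To be left alone.
- glasses_case_mid (a point): Blue spectacle case, 62 x 160 x 38 mm, lying; its centre. To be left alone.
There are look-alikes about, which are no part of the job. What is shaped like the part that bears recess but purple is not meant.

How it is judged:
On the way, in this order (a step that is already met when the one before it is completed fails the run):
1. the bezel sits flat and square on the floor of the recess and has been let go (z of bezel_center in the frame of recess below 0.0095 m and horizontal distance between bezel_center and recess below 0.003 m and angle between the x axis of bezel_center and the x axis of recess, either way round below 0.08 rad and angle between bezel_center's own z axis and vertical below 0.05 rad and contact force between the fingers and bezel below 0.1 N), for 0.2 s.
2. the knob is fully home on the spindle, flat to flat (z of spindle_tip in the frame of knob_center above -0.0035 m and horizontal distance between spindle_tip and knob_center below 0.003 m and angle between the x axis of spindle_tip and the x axis of knob_center, either way round below 0.4 rad), for 0.2 s.
At the end, for the whole second after the job is handed in: Fingers still press the knob: spindle held over 3 mm down (of 4) by the knob with over 4 N; knob within 2 mm of home, 3 mm of the axis, 0.4 rad of the flat, upright to 0.12 rad; bezel within 1.5 mm of the recess floor, 3 mm of its centre, square to 0.08 rad, flat to 0.05 rad (all of step 2 and value of joint spindle above 0.003 m and angle between knob_center's own z axis and vertical below 0.12 rad and contact force between the fingers and knob above 2 N and contact force between knob and spindle above 4 N and z of bezel_center in the frame of recess below 0.0095 m and horizontal distance between bezel_center and recess below 0.003 m and angle between the x axis of bezel_center and the x axis of recess, either way round below 0.08 rad and angle between bezel_center's own z axis and vertical below 0.05 rad); the arm keeps its last pose, push and grip.
It fails at once if a bystander is pushed away or knocked over (moved more than 30 mm) (distance of any of can_a_mid, can_b_mid, tumbler_mid, remote_mid, screwdriver_mid, pen_mid, glasses_case_mid from where it was at the start of the episode above 0.03 m).
It also fails if it takes over 58 s, if anything falls off the work surface, if the arm or the gripper's body presses on something with over 40 N, if the wrist force passes 120 N, or if a joint passes its speed limit or range.

## Working session

There is one attempt and no reset: what is moved stays moved. The work goes in short steps, Python scripts to look and compute and a shell command to move; the robot and the scene stay as the last step left them, time stands still between calls to the robot, and variables do not carry over. Pictures are saved under pics/ and viewed, at most 10 in all, crops included, and the job is handed in when it is done.

```bash
mkdir -p pics; ls; python3 - <<'E'
from rig import *
import cv2,numpy as np
s=observe();print({k:np.round(v,3).tolist() for k,v in s.items()})
for n in("scene","side","wrist"):
    d=get_image(n);cv2.imwrite(f"pics/{n}0.png",d["color"][:,:,::-1])
    print(n,{k:np.round(v,4).tolist() for k,v in d.items() if k!="color"})
a=[cv2.resize(cv2.imread(f"pics/{n}0.png"),(800,600)) for n in("scene","side")]
cv2.imwrite("pics/scene0b.png",a[0]);cv2.imwrite("pics/side0b.png",a[1])
E
```

```text
pics
{'clock': 0.0, 'joint_pos': [-1.182, 0.629, 0.038, 1.518, -0.027, 0.996, -0.02], 'qvel': [0.001, -0.001, -0.0, -0.0, -0.001, -0.0, -0.0], 'effort': [0.0, -56.34, 1.227, -19.344, 0.011, 0.011, 0.0], 'ee_pos': [0.285, 0.583, 0.204], 'tool_rot': [0.225, 0.974, -0.001, -0.0], 'force': [0.234, 0.151, 0.764], 'torque': [0.016, -0.011, -0.004], 'finger_force': 0.0, 'gripper_width': 0.086}
scene {'intrinsics': [[410.7873, 0.0, 254.9119], [0.0, 410.7873, 189.0471], [0.0, 0.0, 1.0]], 'extrinsics': [[-0.6199, -0.5726, 0.5365, 1.1286], [0.7847, -0.4542, 0.4219, 0.4846], [0.0021, 0.6825, 0.7309, 0.9406], [0.0, 0.0, 0.0, 1.0]]}
side {'intrinsics': [[405.5404, 0.0, 251.901], [0.0, 405.5404, 194.4037], [0.0, 0.0, 1.0]], 'extrinsics': [[0.9189, 0.2308, -0.3199, 0.176], [-0.3943, 0.5582, -0.73, -0.7814], [0.0101, 0.797, 0.604, 0.7217], [0.0, 0.0, 0.0, 1.0]]}
wrist {'intrinsics': [[331.0323, 0.0, 259.5435], [0.0, 331.0323, 192.6311], [0.0, 0.0, 1.0]], 'hand_eye': [[0.0007, 0.9489, 0.3155, 0.0808], [1.0, -0.0006, -0.0003, 0.0004], [-0.0001, 0.3155, -0.9489, -0.1689], [0.0, 0.0, 0.0, 1.0]]}
```

View pics/scene0b.png

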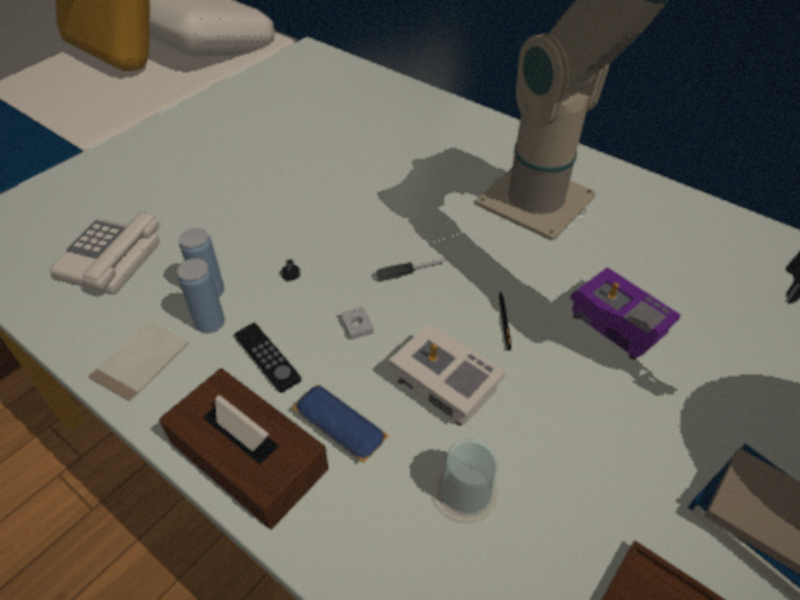

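View pics/side0b.png

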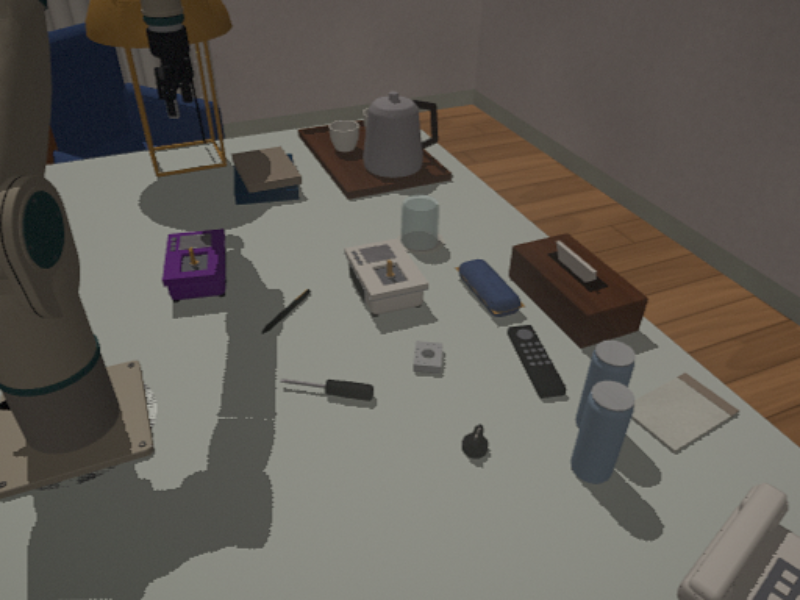

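Both views show the white radio (spindle tip near (433,345) in scene and (390,268) in side), the bezel ((356,322) / (428,354)), and the knob ((290,272) / (475,445)). All are at 800 px scale.

```bash
cat > h.py <<'E'
from rig import *
import cv2,numpy as np
from scipy.spatial.transform import Rotation as Ro
def cam(name):
    s=observe();d=get_image(name)
    if "extrinsics" in d: E=d["extrinsics"]
    else:
        T=np.eye(4);T[:3,:3]=Ro.from_quat(s["tool_rot"]).as_matrix();T[:3,3]=s["ee_pos"];E=T@d["hand_eye"]
    return d["color"],np.array(d["intrinsics"]),np.array(E),s
def ray(K,E,p):
    p=np.atleast_2d(np.asarray(p,float))
    c=np.c_[(p[:,0]-K[0,2])/K[0,0],-(p[:,1]-K[1,2])/K[1,1],-np.ones(len(p))]
    return E[:3,3],c@E[:3,:3].T
def onz(K,E,p,z):
    o,v=ray(K,E,p);return o+v*((z-o[2])/v[:,2])[:,None]
def proj(K,E,P):
    c=(np.atleast_2d(P)-E[:3,3])@E[:3,:3]
    return np.c_[K[0,2]+K[0,0]*c[:,0]/-c[:,2],K[1,2]-K[1,1]*c[:,1]/-c[:,2]]
def cross(a,b):
    A=[];y=[]
    for o,v in(a,b):
        v=v[0]/np.linalg.norm(v[0]);M=np.eye(3)-np.outer(v,v);A.append(M);y.append(M@o)
    return np.linalg.lstsq(np.vstack(A),np.hstack(y),rcond=None)[0]
def go(P,yaw=None,s=None):
    """row numbers for TCP target P and tool-x world heading yaw, tool assumed vertical"""
    s=s or observe();R=Ro.from_quat(s["tool_rot"]).as_matrix()
    t=R.T@(np.array(P)-s["ee_pos"])/0.5
    h=np.arctan2(R[1,0],R[0,0])
    r=None
    if yaw is not None: r=-((yaw-h+np.pi/2)%np.pi-np.pi/2)/(np.pi/4)
    return np.round(t,4),'roll',r,'tilt',R[:,2].round(4),'head',h
E
python3 - <<'E'
from h import *
_,K1,E1,s=cam("scene");_,K2,E2,_=cam("side")
f=.64
for n,a,b,z in(("knob",(290,272),(475,447),.013),("bezel",(356,322),(428,354),.016),("tip",(433,345),(390,265),.088),("canA",(198,268),(611,410),.14),("canB",(197,240),(612,360),.14),("case",(340,422),(489,286),.03),("remote",(268,357),(535,360),.018),("sd",(408,270),(330,390),.01),("pen",(505,320),(287,311),.005),("glass",(470,475),(420,225),.05)):
    a=np.array(a)*f;b=np.array(b)*f
    print(n,onz(K1,E1,a,z).round(3),onz(K2,E2,b,z).round(3),cross(ray(K1,E1,a),ray(K2,E2,b)).round(3))
print(go([.55,.1,.3]))
E
```

```text
knob [[ 0.534 -0.265  0.013]] [[ 0.525 -0.281  0.013]] [ 0.529 -0.273  0.004]
bezel [[ 0.554 -0.069  0.016]] [[ 0.548 -0.078  0.016]] [ 0.551 -0.072  0.011]
tip [[0.556 0.11  0.088]] [[0.551 0.093 0.088]] [0.554 0.106 0.081]
canA [[ 0.71  -0.297  0.14 ]] [[ 0.649 -0.384  0.14 ]] [ 0.686 -0.349  0.09 ]
canB [[ 0.663 -0.357  0.14 ]] [[ 0.71  -0.309  0.14 ]] [ 0.681 -0.331  0.168]
case [[0.742 0.06  0.03 ]] [[0.73  0.037 0.03 ]] [0.739 0.053 0.017]
remote [[ 0.717 -0.138  0.018]] [[ 0.704 -0.161  0.018]] [ 0.712 -0.148  0.004]
sd [[ 0.377 -0.081  0.01 ]] [[ 0.372 -0.089  0.01 ]] [ 0.373 -0.084  0.005]
pen [[0.365 0.146 0.005]] [[0.366 0.14  0.005]] [0.365 0.144 0.003]
glass [[0.698 0.285 0.05 ]] [[0.691 0.261 0.05 ]] [0.697 0.28  0.04 ]
(array([-0.9004, -0.6367, -0.1908]), 'roll', None, 'tilt', array([-4.e-04, -8.e-04, -1.e+00]), 'head', np.float64(2.686775295426236))
```

```bash
python3 -c "
from h import *
print(go([.5,-.03,.3],np.pi))"
```

```text
(array([-0.9248, -0.9142, -0.1905]), 'roll', np.float64(-0.5790914460458171), 'tilt', array([-4.e-04, -8.e-04, -1.e+00]), 'head', np.float64(2.686775295426236))
```

```bash
python3 -m handwheel '[[-1,-0.1,-0.1,-0.1905,0],[-1,-0.925,-0.914,-0.19,-0.579],[-1,-0.925,-0.914,-0.19,-0.579],[-1,-0.925,-0.914,-0.19,-0.579],[-1,-0.925,-0.914,-0.19,-0.579],[-1,-0.925,-0.914,-0.19,-0.579],[-1,-0.925,-0.914,-0.19,-0.579],[-1,-0.925,-0.914,-0.19,-0.579],[-1,-0.925,-0.914,-0.19,-0.579],[-1,-0.925,-0.914,-0.19,-0.579]]'
python3 -m handwheel '[[-1,0,0,0,0],[-1,0,0,0,0],[-1,0,0,0,0]]'
python3 - <<'E'
from h import *
im,K,E,s=cam("wrist");cv2.imwrite("pics/w1.png",im[:,:,::-1])
cv2.imwrite("pics/w1b.png",cv2.resize(im[:,:,::-1],(800,600)))
print(s["clock"],s["ee_pos"],s["tool_rot"],go([.5,-.03,.3],np.pi,s))
E
```

```text
clock: 1.5
ee_pos: [0.4835, 0.0174, 0.2964]
tool_rot: [-0.0, 1.0, 0.0, 0.0]
force: [1.7, -0.1, -0.3]
gripper_width: 0.0856
finger_force: 0.0
clock: 1.88
ee_pos: [0.4826, 0.021, 0.2959]
tool_rot: [-0.001, 1.0, 0.0, -0.0]
force: [0.1, 0.1, 0.7]
gripper_width: 0.085
finger_force: 0.0
1.875 [0.48259102 0.02102772 0.29585682] [-1.43180170e-03  9.99998863e-01  3.68749559e-04 -2.98139081e-04] (array([-0.0345, -0.1021, -0.0084]), 'roll', np.float64(0.003646334520917625), 'tilt', array([-6.e-04,  7.e-04, -1.e+00]), 'head', np.float64(-3.1387288291539313))
```

View pics/w1b.png

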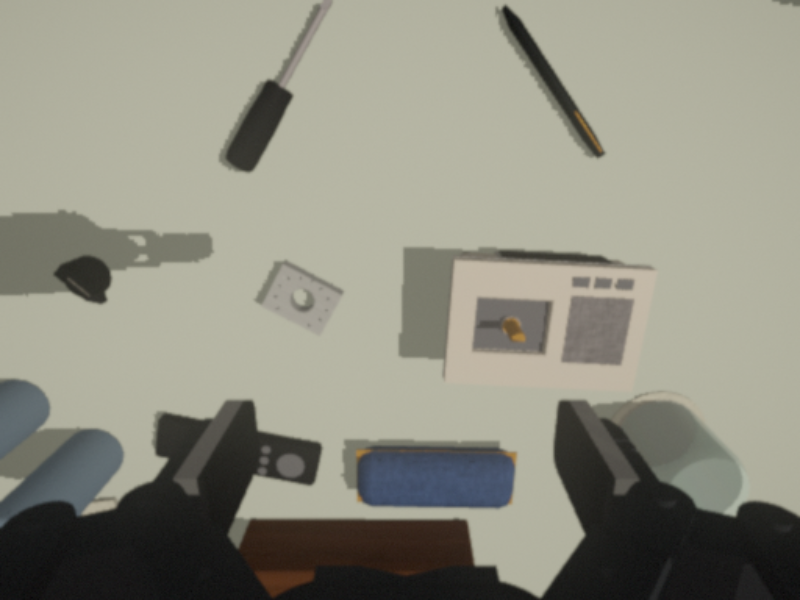

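The picture shows the bezel at (300,298), turned about 30°, and the recess centre at about (512,326) with the spindle in it. The knob is at (85,278) with its nose lower right. I'll go close over the bezel.

```bash
python3 -c "
from h import *
s=observe();print(s['joint_pos'],go([.553,-.072,.14]))"
```

```text
[-0.16980048  0.28537615  0.09013605  1.84007504 -0.03049503  1.01792389
  1.50656453] (array([-0.1404, -0.1865,  0.3116]), 'roll', None, 'tilt', array([-5.e-04,  6.e-04, -1.e+00]), 'head', np.float64(-3.1385627503278464))
```

```bash
python3 -m handwheel '[[-1,-0.14,-0.187,0.31,1],[-1,-0.14,-0.187,0.31,1],[-1,-0.14,-0.187,0.31,1],[-1,-0.14,-0.187,0.31,1],[-1,-0.14,-0.187,0.31,1]]'
python3 -m handwheel '[[-1,0,0,0,1],[-1,0,0,0,1],[-1,0,0,0,1],[-1,0,0,0,1],[-1,0,0,0,1],[-1,0,0,0,1]]'
python3 - <<'E'
from h import *
im,K,E,s=cam("wrist")
g=im[:,:,::-1].copy();cv2.imwrite("pics/w2.png",g)
p=proj(K,E,[.553,-.072,.016])[0];print(p)
hsv=cv2.cvtColor(g,cv2.COLOR_BGR2HSV)
for q in (p,p+[12,12],p+[60,0],p-[0,60]): print(q.round(),hsv[tuple(q[::-1].astype(int))] if 0<=q[1]<384 and 0<=q[0]<512 else None)
print(s['ee_pos'],s['joint_pos'].round(2),go([.553,-.072,.14],np.radians(62)))
cv2.imwrite("pics/w2b.png",cv2.resize(g,(640,480)))
E
```

```text
clock: 2.55
ee_pos: [0.5527, -0.0733, 0.1399]
tool_rot: [0.382, 0.924, -0.0, -0.001]
force: [-0.1, 0.1, 0.1]
gripper_width: 0.0856
finger_force: 0.0
clock: 3.3
ee_pos: [0.5533, -0.0732, 0.1416]
tool_rot: [0.705, 0.709, 0.001, 0.0]
force: [-0.1, 0.0, 0.4]
gripper_width: 0.0856
finger_force: 0.0
[258.53011559 174.45139916]
[259. 174.] [ 30  25 174]
[271. 186.] [ 19  23 157]
[319. 174.] [ 28  26 175]
[259. 114.] [ 32  26 175]
[ 0.55330103 -0.07321924  0.14155299] [-0.24  0.63  0.5   1.85 -0.42  0.77  0.49] (array([ 0.0031, -0.0005,  0.0029]), 'roll', np.float64(0.6273856050778152), 'tilt', array([ 7.e-04,  6.e-04, -1.e+00]), 'head', np.float64(1.5748516382065971))
```

View pics/w2b.png

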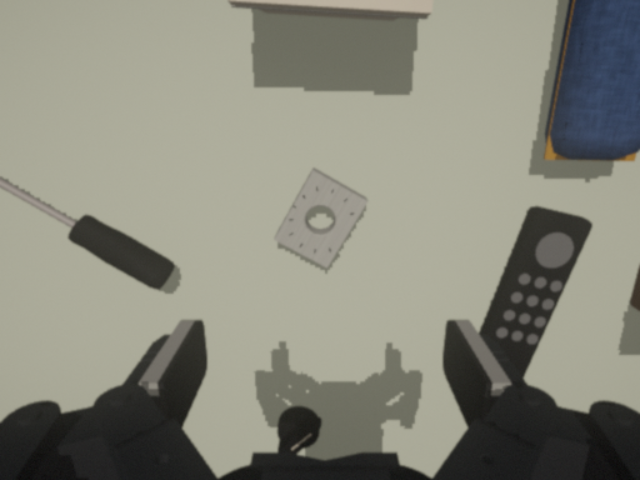

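The bezel is nearly central at (321,219) of 640, long side about 60° to the image x. I'll segment it by its difference from the table colour.

```bash
cat >> h.py <<'E'
def poly_at(im,K,E,c,z,win=60,thr=6):
    """min-area rect of the non-table blob at pixel c, in world xy on plane z"""
    lab=cv2.cvtColor(cv2.GaussianBlur(im,(3,3),0),cv2.COLOR_RGB2LAB).astype(float)
    x,y=int(c[0]),int(c[1]);x0,y0=max(0,x-win),max(0,y-win);w=lab[y0:y+win,x0:x+win]
    bg=np.median(w.reshape(-1,3),0);m=(np.abs(w-bg).max(2)>thr).astype(np.uint8)
    m=cv2.morphologyEx(m,cv2.MORPH_CLOSE,np.ones((3,3)));m=cv2.morphologyEx(m,cv2.MORPH_OPEN,np.ones((3,3)))
    cs,_=cv2.findContours(m,cv2.RETR_EXTERNAL,cv2.CHAIN_APPROX_NONE)
    k=min(cs,key=lambda q:-cv2.pointPolygonTest(q,(float(x-x0),float(y-y0)),True))
    P=k[:,0,:]+[x0,y0];W=onz(K,E,P,z)[:,:2]
    r=cv2.minAreaRect((W*1000).astype(np.float32));return P,W,r,m
E
python3 - <<'E'
from h import *
im=cv2.imread("pics/w2.png")[:,:,::-1];s=observe();d=get_image("wrist")
im,K,E,s=cam("wrist")
for t in(4,6,9):
    P,W,r,m=poly_at(im,K,E,(250,165),.016,45,t);b=cv2.boxPoints(r);print(t,len(P),r,P.min(0),P.max(0))
cv2.imwrite("pics/m2.png",m*255)
E
```

```text
4 214 ((551.0137939453125, -74.94476318359375), (67.79293060302734, 51.83507537841797), 60.572418212890625) [219 133] [294 209]
6 211 ((551.07568359375, -75.05589294433594), (67.62594604492188, 51.90657043457031), 60.98092269897461) [219 133] [294 209]
9 209 ((551.1560668945312, -75.0190658569336), (66.90292358398438, 51.47943115234375), 60.52310562133789) [220 133] [294 209]
```

```bash
python3 - <<'E'
from h import *
im,K,E,s=cam("wrist")
print(onz(K,E,[[256,175.2]],.016))
g=im[:,:,::-1];cv2.imwrite("pics/c2.png",cv2.resize(g[120:220,205:310],None,fx=6,fy=6,interpolation=cv2.INTER_CUBIC))
P,W,r,m=poly_at(im,K,E,(250,165),.016,45,6);print(cv2.boxPoints(r))
E
```

```text
[[ 0.55049888 -0.07340796  0.016     ]]
[[ 512.0882   -91.60054]
 [ 557.30035 -116.98455]
 [ 590.20306  -58.38066]
 [ 544.9909   -32.99665]]
```

View pics/c2.png

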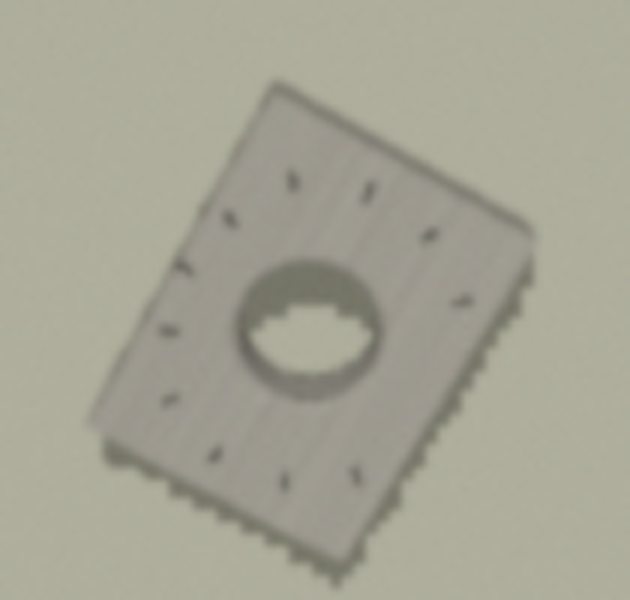

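The crop shows the bezel top's corners at (275,88), (530,232), (345,560) and (92,425), with the hole centre at (310,328).

```bash
python3 - <<'E'
from h import *
im,K,E,s=cam("wrist")
c=np.array([(275,88),(530,232),(345,560),(92,425),(310,328)])/6-.42+[205,120]
W=onz(K,E,c,.016);print(W[:4].mean(0),W[4]);L=np.linalg.norm(np.roll(W[:4,:2],-1,0)-W[:4,:2],axis=1);print(L)
d=W[3]-W[0]+W[2]-W[1];a=np.arctan2(-d[1],-d[0]);print(np.degrees(a))
C=(W[:4].mean(0)+W[4])/2
print(go([C[0],C[1],.008],a))
E
```

```text
[ 0.55053225 -0.07323761  0.016     ] [ 0.55061619 -0.07267099  0.016     ]
[0.04395089 0.05999681 0.04544788 0.05967749]
61.84347955902575
(array([ 0.0025, -0.005 ,  0.2662]), 'roll', np.float64(0.626928013121706), 'tilt', array([ 2.e-04,  3.e-04, -1.e+00]), 'head', np.float64(1.5717604492830095))
```

```bash
python3 -m handwheel '[[-1,0.0025,-0.005,0.1,0.627],[-1,0.0025,-0.005,0.2,0.627],[-1,0.0025,-0.005,0.22,0.627],[-1,0.0025,-0.005,0.24,0.627],[-1,0.0025,-0.005,0.24,0.627]]'; python3 -c "
from h import *
print(go([.55057,-.07295,.006],np.radians(61.84)));print(go([.55057,-.07295,.006],np.radians(61.84)))"
```

```text
clock: 4.18
ee_pos: [0.5505, -0.073, 0.0207]
tool_rot: [0.858, 0.514, -0.0, -0.0]
force: [-0.6, 0.2, -0.3]
gripper_width: 0.0857
finger_force: 0.0
(array([0.0002, 0.0001, 0.0295]), 'roll', np.float64(0.0014176961931595088), 'tilt', array([-4.e-04,  3.e-04, -1.e+00]), 'head', np.float64(1.0804250654196565))
(array([0.0002, 0.0001, 0.0295]), 'roll', np.float64(0.0014176961931595088), 'tilt', array([-4.e-04,  3.e-04, -1.e+00]), 'head', np.float64(1.0804250654196565))
```

```bash
python3 -m handwheel '[[-1,0,0,0.029,0],[-1,0,0,0.029,0],[1,0,0,0.029,0],[1,0,0,0.029,0],[1,0,0,0.029,0],[1,0,0,0.029,0],[1,0,0,0.029,0],[1,0,0,0.029,0]]'; python3 -m handwheel '[[1,0,0,-0.03,0],[1,0,0,-0.3,0],[1,0,0,-0.3,0],[1,0,0,-0.3,0],[1,0,0,-0.3,0]]'; python3 -c "
from h import *
im,K,E,s=cam('wrist');cv2.imwrite('pics/w3.png',im[:,:,::-1])
print(go([.553,.06,.17],np.pi/2),s['joint_pos'].round(2))"
```

```text
clock: 5.18
ee_pos: [0.5506, -0.073, 0.0065]
tool_rot: [0.858, 0.513, -0.0, -0.0]
force: [-0.7, -0.0, -1.1]
gripper_width: 0.0
finger_force: 0.0
clock: 5.8
ee_pos: [0.5509, -0.0727, 0.1576]
tool_rot: [0.858, 0.514, 0.001, 0.0]
force: [-0.2, -0.2, -0.7]
gripper_width: -0.0
finger_force: 0.0
(array([ 0.2362, -0.12  , -0.0271]), 'roll', np.float64(-0.6266136590238325), 'tilt', array([-5.e-04,  7.e-04, -1.e+00]), 'head', np.float64(1.0786551098378234)) [-0.34  0.64  0.67  1.85 -0.53  0.83  0.1 ]
```

The fingers shut on nothing, so I'll look.

View pics/w3.png

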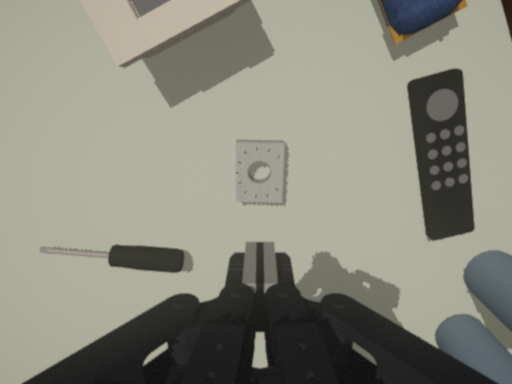

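The bezel is still in place at (260,172), square to the tool. I'll check its position again from this view.

```bash
python3 - <<'E'
from h import *
im,K,E,s=cam('wrist')
c=[(236,141),(284,141),(284,203),(236,203),(259.5,172)]
W=onz(K,E,c,.016);print(W,W[:4].mean(0))
print(s['ee_pos'],proj(K,E,[[*s['ee_pos']]]),proj(K,E,[.5506,-.073,.016]))
E
```

```text
[[ 0.5448873  -0.0359035   0.016     ]
 [ 0.58449166 -0.0571006   0.016     ]
 [ 0.55661037 -0.11222935  0.016     ]
 [ 0.51452247 -0.08970524  0.016     ]
 [ 0.55014571 -0.07267973  0.016     ]] [ 0.55012795 -0.07373467  0.016     ]
[ 0.55006284 -0.07242976  0.15636844] [[259.07683734 235.49002375]] [[260.07206585 172.06832563]]
```

```bash
python3 - <<'E'
from h import *
im,K,E,s=cam('wrist')
R=Ro.from_quat(s['tool_rot']).as_matrix();t=s['ee_pos']
for d in(0,.01,.02):
  for x in(-.011,0,.011): print(d,x,proj(K,E,t+R@[x,0,-d])[0].round(1))
cv2.imwrite("pics/c3.png",cv2.resize(im[215:315,205:315,::-1],None,fx=5,fy=5))
E
```

```text
0 -0.011 [259.1 253. ]
0 0 [259.1 235.5]
0 0.011 [259.1 217.4]
0.01 -0.011 [259.1 261.9]
0.01 0 [259.1 243.7]
0.01 0.011 [259.1 224.7]
0.02 -0.011 [259.  271.9]
0.02 0 [259.  252.9]
0.02 0.011 [259.1 233. ]
```

View pics/c3.png

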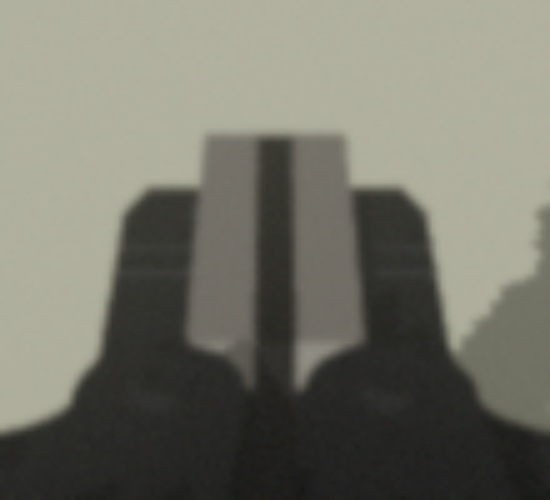

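```bash
python3 -m handwheel '[[1,-0.16,0,0,0],[1,-0.16,0,0.15,0],[1,-0.16,0,0.28,0],[1,-0.16,0,0.29,0],[1,-0.16,0,0.296,0],[1,-0.16,0,0.302,0],[1,-0.16,0,0.308,0],[1,-0.16,0,0.308,0]]'; python3 -m handwheel '[[1,0,0,0.004,0],[1,0,0,0.008,0],[1,0,0,0.008,0]]'
```

```text
clock: 6.95
ee_pos: [0.5133, -0.1433, 0.0031]
tool_rot: [0.858, 0.514, 0.0, 0.0]
force: [-0.1, -0.3, -0.3]
gripper_width: -0.0
finger_force: 0.0
clock: 7.32
ee_pos: [0.5127, -0.1434, -0.0016]
tool_rot: [0.858, 0.513, -0.0, -0.0]
force: [-0.1, -1.1, -0.6]
gripper_width: 0.0002
finger_force: 0.0
```

```bash
python3 -m handwheel '[[1,0,0,0.004,0],[1,0,0,0.008,0],[1,0,0,0.012,0],[1,0,0,0.012,0]]'; python3 -m handwheel '[[1,0,0,0.004,0],[1,0,0,0.008,0],[1,0,0,0.008,0]]'
```

```text
clock: 7.82
ee_pos: [0.5125, -0.1435, -0.0077]
tool_rot: [0.858, 0.513, -0.0, -0.0]
force: [0.5, 0.6, -0.7]
gripper_width: 0.0
finger_force: 0.0
clock: 8.2
ee_pos: [0.5126, -0.1435, -0.0117]
tool_rot: [0.858, 0.513, -0.0, -0.0]
force: [0.6, 0.9, -0.3]
gripper_width: -0.0002
finger_force: 0.0
```

```bash
python3 -c "
from h import *
im,K,E,s=cam('side');print(s['ee_pos'],proj(K,E,[s['ee_pos']]));p=proj(K,E,[s['ee_pos']])[0].astype(int)
cv2.imwrite('pics/s4.png',cv2.resize(im[p[1]-60:p[1]+40,p[0]-60:p[0]+60,::-1],None,fx=5,fy=5))"
```

```text
[ 0.5125654  -0.14345179 -0.01169688] [[271.97834384 254.54780595]]
```

View pics/s4.png

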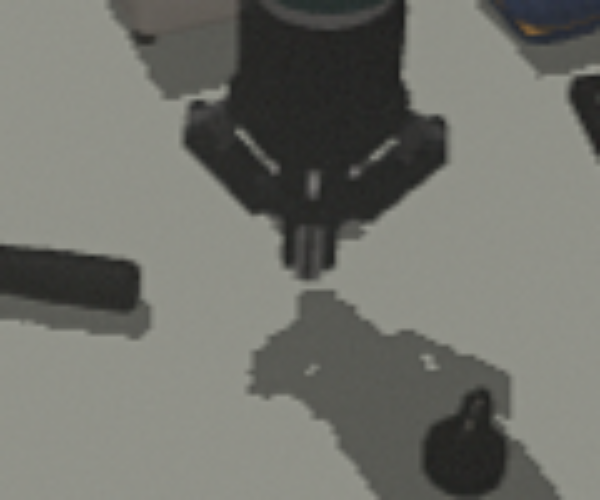

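The fingertip shows at about (308,278) in the crop, just above the table, although the reported TCP is at -12 mm. So the tips sit ~14 mm behind the reported TCP. I'll touch down to measure this exactly.

```bash
python3 -m handwheel '[[1,0,0,0.002,0],[1,0,0,0.004,0],[1,0,0,0.004,0]]';python3 -m handwheel '[[1,0,0,0.002,0],[1,0,0,0.004,0],[1,0,0,0.004,0]]'
```

```text
clock: 8.62
ee_pos: [0.5127, -0.1435, -0.0136]
tool_rot: [0.858, 0.513, -0.0, -0.0]
force: [-1.0, 0.7, -0.1]
gripper_width: -0.0001
finger_force: 0.0
clock: 9.0
ee_pos: [0.5126, -0.1434, -0.0156]
tool_rot: [0.858, 0.513, -0.0, -0.0]
force: [0.0, -0.8, -0.2]
gripper_width: -0.0
finger_force: 0.0
```

```bash
python3 -m handwheel '[[1,0,0,0.002,0],[1,0,0,0.004,0],[1,0,0,0.004,0]]';python3 -m handwheel '[[1,0,0,0.002,0],[1,0,0,0.004,0],[1,0,0,0.004,0]]'
```

```text
clock: 9.38
ee_pos: [0.5126, -0.1435, -0.0176]
tool_rot: [0.858, 0.513, -0.0, -0.0]
force: [1.2, 0.2, 0.4]
gripper_width: -0.0002
finger_force: 0.0
clock: 9.75
ee_pos: [0.5126, -0.1435, -0.0196]
tool_rot: [0.858, 0.513, -0.0, -0.0]
force: [-0.3, 0.8, -0.1]
gripper_width: -0.0
finger_force: 0.0
```

```bash
python3 -m handwheel '[[1,0,0,0.002,0],[1,0,0,0.004,0],[1,0,0,0.004,0]]';python3 -m handwheel '[[1,0,0,0.002,0],[1,0,0,0.004,0],[1,0,0,0.004,0]]'
```

```text
clock: 10.12
ee_pos: [0.5127, -0.1435, -0.0216]
tool_rot: [0.858, 0.513, -0.0, -0.0]
force: [-0.8, -0.0, -0.1]
gripper_width: -0.0001
finger_force: 0.0
clock: 10.5
ee_pos: [0.5126, -0.1435, -0.0236]
tool_rot: [0.858, 0.513, -0.0, -0.0]
force: [-0.7, 0.8, 0.4]
gripper_width: 0.0001
finger_force: 0.0
```

```bash
python3 -m handwheel '[[1,0,0,0.002,0],[1,0,0,0.004,0],[1,0,0,0.004,0]]';python3 -m handwheel '[[1,0,0,0.002,0],[1,0,0,0.004,0],[1,0,0,0.004,0]]'
```

```text
clock: 10.88
ee_pos: [0.5127, -0.1434, -0.0256]
tool_rot: [0.858, 0.513, -0.0, -0.0]
force: [-0.4, 0.1, 0.3]
gripper_width: 0.0001
finger_force: 0.0
clock: 11.25
ee_pos: [0.5128, -0.1435, -0.0264]
tool_rot: [0.858, 0.513, 0.0, -0.0]
force: [-1.9, 1.0, 11.5]
gripper_width: -0.0002
finger_force: 5.7
```

The shut tips touch at a reported -26 mm, so the effective tip is 26 mm behind the reported TCP, and about 30 mm at 46 mm opening. I'll grasp the bezel with the TCP at about -21 mm.

```bash
python3 -m handwheel '[[-1,0,0,-0.1,0],[-1,0,0,-0.14,0],[-1,0.16,0,-0.14,0],[-1,0.16,0,-0.14,0],[-1,0.16,0,-0.14,0]]'; python3 -c "
from h import *
print(go([.5504,-.0731,-.021],np.radians(61.84)),observe()['ee_pos'])"
```

```text
clock: 11.88
ee_pos: [0.5509, -0.0713, 0.0421]
tool_rot: [0.857, 0.515, -0.0, -0.0]
force: [-0.5, -1.0, 0.0]
gripper_width: 0.0851
finger_force: 0.0
(array([-0.0036,  0.0009,  0.1263]), 'roll', np.float64(0.003346793576495394), 'tilt', array([-3.e-04,  4.e-04, -1.e+00]), 'head', np.float64(1.0819401749615434)) [ 0.55085039 -0.07130396  0.04214643]
```

```bash
python3 -m handwheel '[[-1,-0.0036,0.001,0.1,0],[-1,-0.0036,0.001,0.126,0],[-1,-0.0036,0.001,0.126,0],[1,-0.0036,0.001,0.126,0],[1,-0.0036,0.001,0.126,0],[1,-0.0036,0.001,0.126,0],[1,-0.0036,0.001,0.126,0],[1,-0.0036,0.001,0.126,0]]'; python3 -m handwheel '[[1,0,0,-0.03,0],[1,0,0,-0.15,0],[1,0,0,-0.27,0],[1,0,0,-0.27,0]]'; python3 -c "
from h import *
print(go([.557,.05,.14],np.pi/2),observe()['ee_pos'])"
```

```text
clock: 12.88
ee_pos: [0.551, -0.075, -0.0191]
tool_rot: [0.858, 0.513, 0.001, 0.001]
force: [-0.7, 0.4, 7.4]
gripper_width: 0.0439
finger_force: 60.8
clock: 13.38
ee_pos: [0.5535, -0.0759, 0.1199]
tool_rot: [0.858, 0.513, 0.004, 0.003]
force: [0.3, 0.3, -0.4]
gripper_width: 0.044
finger_force: 61.6
(array([ 0.2253, -0.1125, -0.0405]), 'roll', np.float64(-0.6270840179928945), 'tilt', array([ 0.0096, -0.0015, -1.    ]), 'head', np.float64(1.0782856907673846)) [ 0.55350829 -0.07590006  0.11991472]
```

```bash
python3 -m handwheel '[[1,0,0,0,0],[1,0,0,0,0]]'; python3 - <<'E'
from h import *
im,K,E,s=cam('wrist');cv2.imwrite('pics/w5.png',im[:,:,::-1])
print(s['ee_pos'],s['tool_rot'].round(4),s['joint_pos'].round(3),s['torque'])
R=Ro.from_quat(s['tool_rot']).as_matrix();t=s['ee_pos']
for z in(-.04,-.03,-.02,-.01): print(z,[proj(K,E,t+R@[x,y,z])[0].round(0) for x in(.03,-.03) for y in(-.023,.023)])
cv2.imwrite('pics/c5.png',cv2.resize(im[170:330,140:380,::-1],None,fx=3.3,fy=3.3,interpolation=cv2.INTER_CUBIC))
E
```

```text
clock: 13.62
ee_pos: [0.5491, -0.0743, 0.1135]
tool_rot: [0.858, 0.514, -0.001, -0.001]
force: [0.3, -0.2, -1.3]
gripper_width: 0.0444
finger_force: 61.6
[ 0.54909502 -0.07427812  0.11352472] [ 0.8581  0.5135 -0.0009 -0.0009] [-0.316  0.704  0.641  1.886 -0.6    0.756  0.171] [-0.00690212  0.03506893 -0.03242436]
-0.04 [array([204., 212.]), array([314., 212.]), array([211., 330.]), array([307., 330.])]
-0.03 [array([208., 204.]), array([310., 204.]), array([213., 316.]), array([305., 316.])]
-0.02 [array([211., 197.]), array([307., 197.]), array([216., 303.]), array([302., 303.])]
-0.01 [array([213., 190.]), array([305., 190.]), array([218., 292.]), array([300., 292.])]
```

View pics/c5.png

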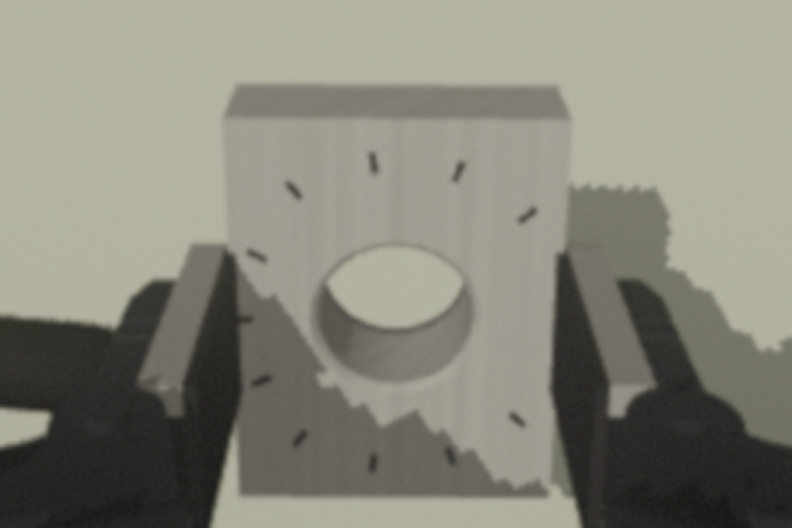

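The bezel is held square and centred: top edges at rows 118 and 495 of the crop, underside roughly 17 mm above the TCP. Next I'll look at the recess while holding it.

```bash
python3 -c "
from h import *
print(go([.555,.005,.15],np.pi/2))"
```

```text
(array([ 0.1456, -0.0649, -0.0732]), 'roll', np.float64(-0.627025319720647), 'tilt', array([-2.6e-03,  4.0e-04, -1.0e+00]), 'head', np.float64(1.0783317922826026))
```

```bash
python3 -m handwheel '[[1,0.1456,-0.065,-0.073,-0.627],[1,0.1456,-0.065,-0.073,-0.627],[1,0.1456,-0.065,-0.073,-0.627],[1,0.1456,-0.065,-0.073,-0.627],[1,0.1456,-0.065,-0.073,-0.627]]'; python3 - <<'E'
from h import *
im,K,E,s=cam('wrist');cv2.imwrite('pics/w6.png',im[:,:,::-1]);np.savez('w6.npz',im=im,K=K,E=E)
print(s['ee_pos'],go([.555,.005,.15],np.pi/2,s))
hsv=cv2.cvtColor(im,cv2.COLOR_RGB2HSV)
br=((hsv[...,1]>90)&(hsv[...,0]<30)&(hsv[...,2]>60)).astype(np.uint8)
n,l,st,c=cv2.connectedComponentsWithStats(br);print([(st[i].tolist(),c[i].round(1).tolist()) for i in range(1,n) if st[i][4]>20])
i=max(range(1,n),key=lambda i:st[i][4] if abs(c[i][0]-256)<80 and c[i][1]<200 else 0)
u,v=c[i].astype(int);print(onz(K,E,[c[i]],.08))
x,y,w,h,_=st[i]
for r in range(max(0,y-45),y+70,4): print(r,' '.join(str(a) for a in hsv[r,u-60:u+62:4,2]))
E
```

```text
clock: 14.3
ee_pos: [0.5554, 0.004, 0.1503]
tool_rot: [0.708, 0.706, -0.001, -0.0]
force: [-0.3, -0.6, -0.5]
gripper_width: 0.0439
finger_force: 61.5
[0.55541236 0.00398763 0.15032521] (array([ 0.002 , -0.0008,  0.0007]), 'roll', np.float64(-0.004161609063298223), 'tilt', array([-1.5e-03, -4.0e-04, -1.0e+00]), 'head', np.float64(1.567527806679804))
[([435, 20, 32, 75, 228], [448.1, 38.1]), ([254, 32, 19, 26, 373], [262.7, 45.4]), ([430, 102, 4, 22, 26], [431.5, 112.5]), ([416, 190, 14, 17, 104], [420.1, 200.5])]
[[0.55814723 0.10870346 0.08      ]]
0 197 197 197 197 197 197 197 139 70 72 72 77 79 85 96 106 106 119 113 110 107 106 104 103 102 192 195 195 196 193 194
4 197 197 197 197 197 197 198 145 104 102 104 102 103 103 102 102 103 102 103 103 105 82 71 69 103 193 196 195 195 194 194
8 197 197 197 196 197 197 197 159 113 114 112 113 112 113 114 113 112 112 114 113 113 106 102 101 160 194 196 196 194 195 194
12 198 198 197 196 197 197 198 153 114 112 114 112 113 112 113 113 114 112 113 113 112 113 113 112 164 196 196 195 195 195 195
16 197 197 198 197 197 198 198 138 112 113 112 112
[... 2020 characters left out ...]
14 87 77 79 113 115 114 114 114 114 168 196 195 197 196 195 196 195
84 197 198 198 197 197 197 195 159 116 115 115 114 116 114 95 85 79 114 115 115 115 114 115 173 197 196 196 196 196 195 196
88 197 197 197 196 197 197 195 161 122 121 116 116 117 115 115 113 107 116 116 115 115 115 116 173 197 197 195 196 196 196 196
92 196 196 196 196 196 196 196 198 198 198 199 198 198 196 197 197 191 189 186 183 176 178 171 178 196 195 195 195 194 196 195
96 196 196 197 197 197 197 196 196 195 196 196 196 196 195 196 195 196 196 196 196 196 196 196 196 196 196 195 196 196 195 196
100 196 196 196 197 197 197 197 196 196 196 197 196 196 196 196 196 196 196 196 197 196 196 196 196 196 195 195 195 195 195 196
```

```bash
python3 -m handwheel '[[1,0.03,0,0,0],[1,0.03,0,0,0],[1,0.03,0,0,0]]'; cat > rec.py <<'E'
from h import *
im,K,E,s=cam('wrist');cv2.imwrite('pics/w7.png',im[:,:,::-1]);np.savez('w7.npz',im=im,K=K,E=E)
hsv=cv2.cvtColor(im,cv2.COLOR_RGB2HSV)
br=((hsv[...,1]>90)&(hsv[...,0]<30)).astype(np.uint8)
p=proj(K,E,[.5575,.106,.06])[0].astype(int)
m=((hsv[...,2]<155)|(br>0)).astype(np.uint8);m[195:]=0
cs,_=cv2.findContours(m,cv2.RETR_EXTERNAL,cv2.CHAIN_APPROX_NONE)
k=max(cs,key=lambda q:cv2.pointPolygonTest(q,(float(p[0]),float(p[1])),True))
h=cv2.approxPolyDP(k,6,True)[:,0];print('poly px',h.tolist())
W=onz(K,E,k[:,0],.06)[:,:2]
r=cv2.minAreaRect((W*1000).astype(np.float32));print('rect',r,cv2.boxPoints(r).round(1).tolist())
M=np.zeros_like(m);cv2.drawContours(M,[k],-1,1,-1)
br&=M;ys,xs=np.nonzero(br);print('brass',xs.min(),xs.max(),ys.min(),ys.max())
for y in range(ys.min()-2,ys.max()+3): print(y,' '.join('%3d'%a for a in hsv[y,xs.min()-2:xs.max()+3,2]))
print(s['ee_pos'],proj(K,E,[[r[0][0]/1e3,r[0][1]/1e3,.088]]))
E
python3 rec.py
```

```text
clock: 14.72
ee_pos: [0.5559, 0.02, 0.1509]
tool_rot: [0.707, 0.707, -0.0, -0.0]
force: [0.1, -0.8, 0.3]
gripper_width: 0.0438
finger_force: 61.5
poly px [[231, 21], [231, 109], [289, 113], [299, 25]]
rect ((558.3631591796875, 110.9995346069336), (61.81020736694336, 48.61048889160156), 87.12531280517578) [[532.5, 81.4000015258789], [581.0999755859375, 78.9000015258789], [584.2000122070312, 140.60000610351562], [535.5999755859375, 143.10000610351562]]
brass 253 272 60 80
58 114 113 114 115 114 114 115 120 126 134 135 135 134 132 130 126 122 117 114 113 113 113 112 114
59 114 114 115 114 116 120 126 137 148 151 151 150 147 142 148 149 142 129 118 116 113 113 115 113
60 114 114 114 116 122 135 146 153 158 162 164 165 162 157 159 162 159 149 134 121 116 114 114 113
61 114 114 116 122 135 146 152 159 166 172 173 174 173 171 170 172 169 162 151 138 122 115 114 113
62 114 116 119 134 146 150 157 167 173 175 176 177 177 177 175 176 174 171 163 152 136 120 114 114
63 114 116 128 144 147 153 166 172 175 175 175 177 176 176 174 176 176 175 171 160 148 129 117 113
64 115 122 139 147 147 158 169 
[... 1214 characters left out ...]
6 135 167 178 178 174 167 153 137 110  95
77 108 102 120 133 150 159 132 116 123 123 114 108 105 106 134 169 176 175 165 146 132 124 111 107
78 108  91  97 117 143 153 132 115 113 109 103 100 100 111 145 170 174 171 160 143 123 117 114 111
79 108  88  83  98 126 141 124 115 114 112 111 113 113 125 154 165 164 158 148 128 108 109 113 115
80 107  94  86  86 100 116 109 107 109 110 112 112 113 118 130 135 131 125 116 104  96 106 113 113
81 113 107 101  85  85  89  92  96 100 102 105 105 107 105 107 108 106  95  90 101 107 111 113 115
82 114 113 109  92  82  80  81  83  88  89  92  94  93  92  92  90  88  82  86 106 112 113 114 114
[0.55587125 0.01998641 0.15090642] [[262.7691573   67.03838112]]
```

```bash
python3 - <<'E'
from h import *
d=np.load('w7.npz');K,E=d['K'],d['E']
q=np.array([[231,21],[231,109],[289,113],[299,25]])+[[-.5,-.5],[-.5,.5],[.5,.5],[.5,-.5]]
W=onz(K,E,q,.06)[:,:2];c=W.mean(0);print(W.round(4).tolist(),c)
v=(W[0]-W[1])+(W[3]-W[2]);w=(W[3]-W[0])+(W[2]-W[1])
print('long',np.degrees(np.arctan2(v[1],v[0])),'short',np.degrees(np.arctan2(w[1],w[0])),np.linalg.norm(v)/2,np.linalg.norm(w)/2)
s=observe();im,K,E2,_=cam('wrist')
R=Ro.from_quat(s['tool_rot']).as_matrix();t=s['ee_pos']
b=np.array([[207.9,205.8],[313,205.8],[212.1,320],[306.7,320]])
for z in(.029,.031,.033):
    B=(onz(K,E2,b,t[2]+z)-t)@R;print(z,(B*1e3).round(1).tolist(),(B.mean(0)*1e3).round(2))
print(go([.5584,.111,.15],np.radians(87)))
E
```

```text
[[0.5357, 0.1429], [0.5341, 0.0818], [0.5792, 0.0789], [0.5845, 0.1404]] [0.55840561 0.11098244]
long 86.78911404669783 short -3.302446723214675 0.06135162578814368 0.04701214522137547
0.029 [[28.6, -22.9, -29.0], [28.6, 24.5, -29.0], [-33.7, -23.8, -29.0], [-33.7, 24.5, -29.0]] [ -2.55   0.61 -29.  ]
0.031 [[29.3, -22.5, -31.0], [29.3, 24.2, -31.0], [-32.0, -23.4, -31.0], [-32.0, 24.2, -31.0]] [ -1.35   0.6  -31.  ]
0.033 [[30.1, -22.2, -33.0], [30.1, 23.8, -33.0], [-30.4, -23.1, -33.0], [-30.4, 23.8, -33.0]] [ -0.16   0.6  -33.  ]
(array([0.1831, 0.0049, 0.002 ]), 'roll', np.float64(0.0662312809046187), 'tilt', array([ 0.e+00, -3.e-04, -1.e+00]), 'head', np.float64(1.5704543756170146))
```

```bash
python3 -m handwheel '[[1,0.182,0.004,0,0.07],[1,0.182,0.004,0,0.07],[1,0.182,0.004,0.05,0.07],[1,0.182,0.004,0.13,0.07],[1,0.182,0.004,0.14,0.07],[1,0.182,0.004,0.14,0.07]]'; python3 -c "
from h import *
print(go([.5578,.111,.04],np.radians(86.75)))"
```

```text
clock: 15.58
ee_pos: [0.5584, 0.1102, 0.0815]
tool_rot: [0.727, 0.687, 0.0, 0.0]
force: [0.0, -0.0, -0.3]
gripper_width: 0.0438
finger_force: 61.5
(array([ 0.0016, -0.0013,  0.083 ]), 'roll', np.float64(0.0011363832378818361), 'tilt', array([ 4.e-04, -3.e-04, -1.e+00]), 'head', np.float64(1.5149656394130289))
```

```bash
python3 -m handwheel '[[1,0.0016,-0.0013,0.03,0],[1,0.0016,-0.0013,0.06,0],[1,0.0016,-0.0013,0.072,0],[1,0.0016,-0.0013,0.077,0],[1,0.0016,-0.0013,0.082,0],[1,0.0016,-0.0013,0.082,0]]';python3 -m handwheel '[[1,0,0,0.003,0],[1,0,0,0.006,0],[1,0,0,0.006,0]]'
```

```text
clock: 16.32
ee_pos: [0.5575, 0.1112, 0.0401]
tool_rot: [0.726, 0.687, -0.0, 0.0]
force: [0.1, -1.1, -0.9]
gripper_width: 0.0439
finger_force: 61.5
clock: 16.7
ee_pos: [0.5577, 0.111, 0.038]
tool_rot: [0.726, 0.687, 0.0, 0.0]
force: [-1.6, -2.2, 7.6]
gripper_width: 0.0438
finger_force: 62.5
```

```bash
python3 -m handwheel '[[1,0,0,0.002,0],[1,0,0,0.004,0],[1,0,0,0.004,0]]'
```

```text
clock: 17.08
ee_pos: [0.5577, 0.1107, 0.037]
tool_rot: [0.727, 0.687, 0.001, 0.0]
force: [-4.1, -2.7, 15.4]
gripper_width: 0.0436
finger_force: 63.3
```

```bash
python3 -m handwheel '[[1,-0.002,-0.002,0,0],[1,-0.002,-0.003,0,0],[1,-0.002,-0.003,0.002,0],[1,-0.002,-0.003,0.002,0]]'
```

```text
clock: 17.58
ee_pos: [0.5578, 0.1106, 0.0367]
tool_rot: [0.726, 0.687, 0.002, 0.001]
force: [-2.3, -0.8, 18.8]
gripper_width: 0.0439
finger_force: 63.5
```

```bash
python3 -m handwheel '[[1,-0.001,0,-0.003,0],[-1,-0.001,0,-0.003,0],[-1,-0.001,0,-0.003,0],[-1,-0.001,0,-0.003,0],[-1,-0.001,0,-0.003,0]]'; python3 -m handwheel '[[-1,0,0,-0.1,0],[-1,0,0,-0.2,0],[-1,-0.1,0,-0.22,0],[-1,-0.1,0,-0.22,0],[-1,-0.1,0,-0.22,0]]'; python3 - <<'E'
from h import *
im,K,E,s=cam('wrist');cv2.imwrite('pics/w8.png',im[:,:,::-1]);np.savez('w8.npz',im=im,K=K,E=E)
hsv=cv2.cvtColor(im,cv2.COLOR_RGB2HSV)
print(s['ee_pos'])
p=proj(K,E,[.5584,.111,.07])[0].astype(int);print(p)
for r in range(p[1]-64,p[1]+64,4): print(r,' '.join('%3d'%a for a in hsv[r,p[0]-56:p[0]+58:4,2]))
E
```

```text
clock: 18.2
ee_pos: [0.5555, 0.1101, 0.0352]
tool_rot: [0.726, 0.687, -0.0, -0.0]
force: [1.3, 0.1, 0.2]
gripper_width: 0.0851
finger_force: 0.0
clock: 18.82
ee_pos: [0.5527, 0.0605, 0.1452]
tool_rot: [0.726, 0.687, -0.0, -0.001]
force: [-0.1, 1.2, -0.2]
gripper_width: 0.0855
finger_force: 0.0
[0.55268516 0.06052578 0.1452212 ]
[262 126]
62 101 131 183 183 157 152 166 167 167 165 163 164 164 165 164 168 167 167 169 168 168 167 167 168 172 180 181 180 181
66 180 181 182 182 182 182 180 180 181 180 180 180 181 181 180 182 180 179 180 180 180 179 180 180 181 180 181 181 180
70 181 183 182 182 182 182 181 180 180 180 181 180 180 180 181 181 180 181 181 180 180 180 180 180 181 181 180 180 181
74 182 183 182 182 182 182 180 181 180 181 181 180 179 180 180 179 181 180 181 180 180 179 179 179 181 181 181 180 180
78 182 182 183 183 184 182 181 181 180 180 180 180 180 180 180 180 180 180 180 179 180 181 180 181 181 180 181 180 180
82 182 181 182 183 182 182 160 160 160 158 152 153 153 152 150 148 148 149 147 142 143 143 142 176 181 181 181 180 180
86 182 182 183 183 182 182 147 146 149 147 145
[... 2369 characters left out ...]
 180 181 177 143 142 142 144 145 144 145 143 145 143 143 148 145 144 146 164 179 179 179 179 180 180
170 180 180 180 179 179 180 179 126 121 135 136 133 119 120 119 120 120 119 121 121 121 122 179 179 179 179 179 180 179
174 179 180 180 180 179 180 179 179 178 178 178 176 166 177 178 176 177 178 178 179 178 179 179 178 178 178 178 179 178
178 179 179 180 180 179 180 179 178 179 179 178 178 179 179 178 179 179 179 179 179 179 179 179 178 178 178 179 179 178
182 179 179 179 179 179 179 179 178 178 178 178 178 179 179 178 178 178 178 179 178 178 178 179 179 179 179 180 179 178
186 178 178 179 179 178 179 179 179 180 179 178 178 178 178 179 179 178 179 178 179 178 179 178 179 178 179 178 179 180
```

```bash
python3 - <<'E'
from h import *
d=np.load('w8.npz');im,K,E=d['im'],d['K'],d['E']
V=cv2.cvtColor(im,cv2.COLOR_RGB2HSV)[...,2].astype(float)
def edge(a,lv): # first subpixel crossing below lv
    i=np.nonzero(a<lv)[0][0]; return i-1+(a[i-1]-lv)/(a[i-1]-a[i])
L=np.array([[220+edge(V[r,220:262],165),r] for r in range(88,164,4)])
Rr=np.array([[300-edge(V[r,300:262:-1],164),r] for r in range(88,164,4)])
T=np.array([[c,70+edge(V[70:110,c],165)] for c in range(238,290,4)])
B=np.array([[c,190-edge(V[190:140:-1,c],150)] for c in range(238,290,4)])
bot=[];
for c in range(238,290,4):
    a=V[160:180,c];i=np.nonzero(a<134)[0];bot.append((c,160+i[0]-.5 if len(i) else None))
print(T.round(1).tolist(),'\nB',B.round(1).tolist(),'\nwalltop',bot)
from numpy import polyfit,polyval
for z in(.068,.07,.072,.076):
    fl=[onz(K,E,q,z)[:,:2] for q in(L,Rr,T)]
    bb=onz(K,E,[q for q in bot if q[1]],z)[:,:2]
    x=lambda q,y:polyval(polyfit(q[:,1],q[:,0],1),y)
    ang=[np.degrees(np.arctan(polyfit(q[:,1],q[:,0],1)[0])) for q in fl[:2]]
    yt=polyval(polyfit(fl[2][:,0],fl[2][:,1],1),.5584);yb=polyval(polyfit(bb[:,0],bb[:,1],1),.5584)
    tb=np.degrees(np.arctan(polyfit(fl[2][:,0],fl[2][:,1],1)[0]))
    print(z,'W',x(fl[1],.111)-x(fl[0],.111),'cx',(x(fl[1],.111)+x(fl[0],.111))/2,'yT',yt,'yB',yb,'L',yt-yb,'cy',(yt+yb)/2,'lean L,R,T',ang,tb)
E
```

```text
[[238.0, 81.7], [242.0, 81.6], [246.0, 81.4], [250.0, 81.4], [254.0, 81.4], [258.0, 81.4], [262.0, 81.3], [266.0, 81.3], [270.0, 81.3], [274.0, 81.4], [278.0, 81.3], [282.0, 81.2], [286.0, 81.2]] 
B [[238.0, 171.5], [242.0, 170.5], [246.0, 170.5], [250.0, 170.7], [254.0, 173.5], [258.0, 172.5], [262.0, 172.5], [266.0, 172.5], [270.0, 172.5], [274.0, 172.3], [278.0, 171.5], [282.0, 171.5], [286.0, 171.5]] 
walltop [(238, np.float64(166.5)), (242, np.float64(166.5)), (246, np.float64(166.5)), (250, np.float64(166.5)), (254, np.float64(166.5)), (258, np.float64(159.5)), (262, np.float64(166.5)), (266, np.float64(166.5)), (270, np.float64(166.5)), (274, np.float64(166.5)), (278, np.float64(167.5)), (282, np.float64(166.5)), (286, np.float64(166.5))]
0.068 W 0.04850073802370902 cx 0.5583210548767973 yT 0.1425680414731312 yB 0.08122159511310353 L 0.06134644636002767 cy 0.11189481829311737 lean L,R,T [np.float64(2.817162148257614), np.float64(2.548807786643968)] -2.7555632043881797
0.07 W 0.048107823921911375 cx 0.5583035799531171 yT 0.14255943959321116 yB 0.08171130821560454 L 0.06084813137760661 cy 0.11213537390440785 lean L,R,T [np.float64(2.817162148257994), np.float64(2.5488077866443843)] -2.7555632043881797
0.072 W 0.04771490982011428 cx 0.5582861050294363 yT 0.14255083771329097 yB 0.0822010213181057 L 0.060349816395185274 cy 0.11237592951569833 lean L,R,T [np.float64(2.8171621482577858), np.float64(2.54880778664431)] -2.7555632043881686
0.076 W 0.046929081616518986 cx 0.5582511551820752 yT 0.1425336339534508 yB 0.08318044752310788 L 0.05935318643034293 cy 0.11285704073827935 lean L,R,T [np.float64(2.817162148257778), np.float64(2.548807786644059)] -2.7555632043882503
```

```bash
python3 -c "
from h import *
print(go([.5595,.1325,.056]));print(go([.557,.0905,.056]))"
```

```text
(array([0.1431, 0.0063, 0.1779]), 'roll', None, 'tilt', array([-1.2e-03,  7.0e-04, -1.0e+00]), 'head', np.float64(1.5164991430545802))
(array([0.059 , 0.0059, 0.1778]), 'roll', None, 'tilt', array([-1.2e-03,  7.0e-04, -1.0e+00]), 'head', np.float64(1.5164991430545802))
```

```bash
python3 -m handwheel '[[1,0.143,0.006,0,0],[1,0.143,0.006,0,0],[1,0.143,0.006,0.1,0],[1,0.143,0.006,0.17,0],[1,0.143,0.006,0.18,0],[1,0.143,0.006,0.186,0],[1,0.143,0.006,0.19,0],[1,0.143,0.006,0.19,0]]'; python3 -m handwheel '[[1,0,0,0.004,0],[1,0,0,0.008,0],[1,0,0,0.012,0],[1,0,0,0.012,0]]'
```

```text
clock: 19.88
ee_pos: [0.5606, 0.1316, 0.0514]
tool_rot: [0.726, 0.687, 0.001, 0.0]
force: [-0.4, -0.6, 0.6]
gripper_width: 0.0001
finger_force: 0.0
clock: 20.38
ee_pos: [0.5602, 0.1315, 0.0449]
tool_rot: [0.726, 0.687, 0.0, 0.0]
force: [0.3, -0.3, 0.2]
gripper_width: 0.0
finger_force: 0.0
```

```bash
python3 -m handwheel '[[1,0,0,0.003,0],[1,0,0,0.005,0],[1,0,0,0.005,0]]'; python3 -m handwheel '[[1,0,0,-0.14,0],[1,-0.05,0,-0.14,0],[1,-0.084,0,-0.14,0],[1,-0.084,0,-0.06,0],[1,-0.084,0,-0.01,0],[1,-0.084,0,0,0],[1,-0.084,0,0.002,0],[1,-0.084,0,0.002,0]]'
```

```text
clock: 20.75
ee_pos: [0.56, 0.1315, 0.0435]
tool_rot: [0.726, 0.687, 0.001, -0.0]
force: [-4.4, 0.8, 16.3]
gripper_width: -0.0002
finger_force: 8.1
clock: 21.75
ee_pos: [0.5556, 0.0884, 0.0434]
tool_rot: [0.727, 0.687, -0.0, -0.002]
force: [-10.5, -0.6, 37.8]
gripper_width: 0.0
finger_force: 18.6
```

The bezel top is level at the seated height: both ends make contact at the same 43.4 mm TCP height. Next is the knob.

```bash
python3 -m handwheel '[[1,0,0,-0.1,0],[-1,0,0,-0.25,0],[-1,-0.72,-0.09,-0.25,0],[-1,-0.72,-0.09,-0.25,0],[-1,-0.72,-0.09,-0.2,0],[-1,-0.72,-0.09,-0.2,0],[-1,-0.72,-0.09,-0.2,0],[-1,-0.72,-0.09,-0.2,0],[-1,-0.72,-0.09,-0.2,0],[-1,-0.72,-0.09,-0.2,0]]'; python3 - <<'E'
from h import *
im,K,E,s=cam('wrist');cv2.imwrite('pics/w9.png',im[:,:,::-1]);np.savez('w9.npz',im=im,K=K,E=E)
print(s['ee_pos'],s['joint_pos'].round(2))
p=proj(K,E,[.53,-.27,.014])[0];print(p)
V=cv2.cvtColor(im,cv2.COLOR_RGB2HSV)[...,2]
m=(V<75).astype(np.uint8);n,l,st,c=cv2.connectedComponentsWithStats(m)
for i in range(1,n):
    if st[i][4]>150: print(st[i],c[i].round(1),onz(K,E,[c[i]],.012).round(4))
d=np.load('w7.npz')['im'][48:94,236:292,::-1]
x,y=int(p[0]),int(p[1]);x0,y0=max(0,x-50),max(0,y-40);k=im[y0:y0+80,x0:x0+100,::-1];print('crop',x0,y0)
a=cv2.resize(d,(392,322),interpolation=cv2.INTER_CUBIC);b=np.clip(cv2.resize(k,(400,320),interpolation=cv2.INTER_CUBIC).astype(float)*1.8,0,255).astype(np.uint8)
o=np.zeros((600,800,3),np.uint8);o[:322,:392]=a;o[:320,400:800]=b
e=np.load('w8.npz');p8=proj(e['K'],e['E'],[.5584,.111,.08])[0].astype(int);q=e['im'][p8[1]-23:p8[1]+23,p8[0]-28:p8[0]+28,::-1];print(p8)
o[324:600,:336]=cv2.resize(q,(336,276),interpolation=cv2.INTER_CUBIC)
o[324:600,400:768]=cv2.resize(im[:,:,::-1],(368,276))
cv2.imwrite('pics/comp.png',o)
E
```

```text
clock: 23.0
ee_pos: [0.4918, -0.2667, 0.1396]
tool_rot: [0.727, 0.687, -0.0, -0.002]
force: [0.3, 0.1, 0.3]
gripper_width: 0.0853
finger_force: 0.0
[ 0.49182776 -0.26666338  0.13956136] [ 0.11  0.64  0.54  1.85 -0.45  0.78  0.83]
[300.83925661 177.26058439]
[137   0  41  16 407] [160.1   5.6] [[ 0.4207 -0.1227  0.012 ]]
[ 460    0   52  125 4007] [492.7  73.9] [[ 0.693 -0.189  0.012]]
[ 282  157   44   43 1295] [301.8 176.1] [[ 0.5311 -0.2695  0.012 ]]
[469 194  43  45 956] [491.9 214.6] [[ 0.7134 -0.318   0.012 ]]
[    0   257   512   127 27104] [262.2 344. ] [[ 0.4843 -0.4604  0.012 ]]
crop 250 137
[263 128]
```

View pics/comp.png

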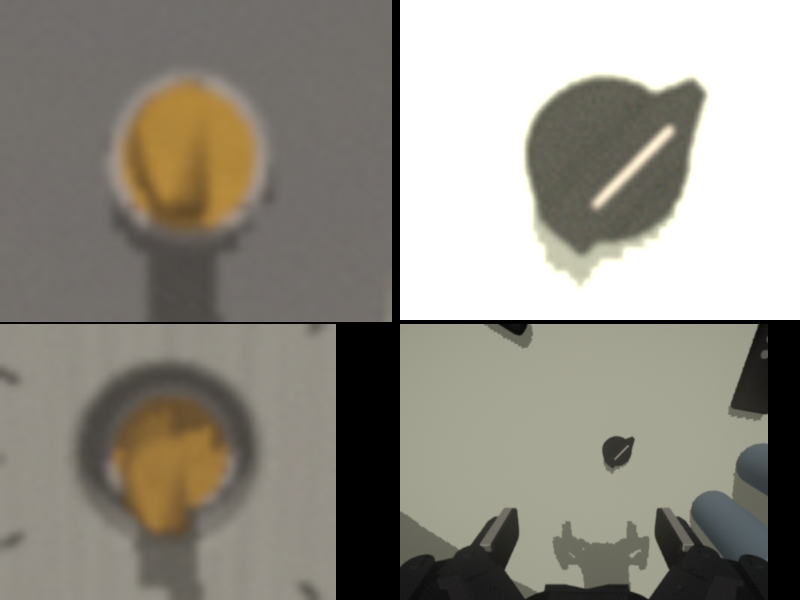

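The composite shows the knob centred near (608,158) with its white line from (597,207) to (672,130), so the nose points up and right, about 45° in world. The spindle's D is not readable there and needs a closer numeric look later. I'll put the camera right above the knob with the heading along its nose.

```bash
python3 -c "
from h import *
d=np.load('w9.npz');K,E=d['K'],d['E']
W=onz(K,E,[[299.2,188.75],[318,169.5]],.027);v=W[1]-W[0];print(W,np.degrees(np.arctan2(v[1],v[0])))
print(go([.473,-.326,.13],np.arctan2(v[1],v[0])))"
```

```text
[[ 0.52691397 -0.27684454  0.027     ]
 [ 0.5436543  -0.26006228  0.027     ]] 45.07166591926619
(array([-0.1223, -0.0324,  0.0195]), 'roll', np.float64(0.9296630258278423), 'tilt', array([-0.0018,  0.0023, -1.    ]), 'head', np.float64(1.5168046027138136))
```

```bash
python3 -m handwheel '[[-1,-0.122,-0.032,0.02,0.93],[-1,-0.122,-0.032,0.02,0.93],[-1,-0.122,-0.032,0.02,0.93],[-1,-0.122,-0.032,0.02,0.93],[-1,-0.122,-0.032,0.02,0.93],[-1,-0.122,-0.032,0.02,0.93]]'; python3 - <<'E'
from h import *
im,K,E,s=cam('wrist');cv2.imwrite('pics/w10.png',im[:,:,::-1])
p=proj(K,E,[.53,-.27,.014])[0];print(s['ee_pos'],p)
V=cv2.cvtColor(im,cv2.COLOR_RGB2HSV)[...,2]
x,y=p.astype(int);m=(V<75).astype(np.uint8);m[y+60:]=0;m[:,:x-60]=0;m[:,x+60:]=0
cs,_=cv2.findContours(m,cv2.RETR_EXTERNAL,cv2.CHAIN_APPROX_NONE);k=max(cs,key=cv2.contourArea)[:,0]
M=np.zeros_like(m);cv2.fillPoly(M,[k],1)
w=np.argwhere((M>0)&(V>110)&(cv2.erode(M,np.ones((7,7)))>0))[:,::-1].astype(np.float32)
l=cv2.fitLine(w,cv2.DIST_L2,0,.01,.01).ravel();t=(w-l[2:])@l[:2];q=np.array([l[2:]+l[:2]*t.min(),l[2:]+l[:2]*t.max()])
W=onz(K,E,q,.027);print('line',q,W)
# skirt circle: widest cross-section, ransac-free: contour points away from the line axis
C=onz(K,E,k,.008)[:,:2];a=W[1]-W[0];a=a/np.linalg.norm(a)*np.sign(a[1]);a=a[:2];n=np.array([-a[1],a[0]]);o=W.mean(0)[:2]
print('nose angle',np.degrees(np.arctan2(a[1],a[0])))
L=(C-o)@np.c_[a,n]*1e3;print('along',L[:,0].min(),L[:,0].max(),'across',L[:,1].min(),L[:,1].max())
g=np.abs(L[:,1])>11;A=np.c_[2*L[g],np.ones(g.sum())];u=np.linalg.lstsq(A,(L[g]**2).sum(1),rcond=None)[0];print('circle',u[:2],np.sqrt(u[2]+u[0]**2+u[1]**2))
print('centre',o+(np.c_[a,n]@u[:2])/1e3, 'line endpts along rel centre',((W[:,:2]-o)@a*1e3-u[0]))
for c in(o+a*u[0]/1e3,o+(np.c_[a,n]@u[:2])/1e3): print(go([*c,-.0097],np.arctan2(a[1],a[0])))
E
```

```text
clock: 23.8
ee_pos: [0.474, -0.3263, 0.1307]
tool_rot: [0.923, 0.385, 0.0, -0.0]
force: [-0.3, -0.9, 0.6]
gripper_width: 0.0854
finger_force: 0.0
[ 0.4740398  -0.32626574  0.13072482] [259.66683676  85.54751857]
line [[261.5  63. ]
 [261.5  95. ]] [[ 0.54264877 -0.2592125   0.027     ]
 [ 0.52609206 -0.2760073   0.027     ]]
nose angle 45.409020143234294
along -23.933904001679185 23.402882396922546 across -19.004505186931322 17.991330216256166
circle [-5.00598184 -0.36637366] 18.347847920532313
centre [ 0.53111692 -0.27143205] line endpts along rel centre [16.79782067 -6.78585698]
(array([0.1588, 0.0028, 0.2812]), 'roll', np.float64(-0.004575890996128605), 'tilt', array([ 0.e+00,  6.e-04, -1.e+00]), 'head', np.float64(0.7889430152195992))
(array([0.1588, 0.0035, 0.2812]), 'roll', np.float64(-0.004575890996128605), 'tilt', array([ 0.e+00,  6.e-04, -1.e+00]), 'head', np.float64(0.7889430152195992))
```

```bash
python3 -m handwheel '[[-1,0.159,0.003,0,0],[-1,0.159,0.003,0.05,0],[-1,0.159,0.003,0.17,0],[-1,0.159,0.003,0.25,0],[-1,0.159,0.003,0.275,0],[-1,0.159,0.003,0.281,0],[-1,0.159,0.003,0.281,0]]'; python3 -m handwheel '[[1,0,0,0,0],[1,0,0,0,0],[1,0,0,0,0],[1,0,0,0,0],[1,0,0,0,0],[1,0,0,0,0]]'; python3 -c "
from h import *
print(go([.5311,-.2714,-.0097],np.radians(45.4)))"
```

```text
clock: 24.72
ee_pos: [0.5316, -0.2732, -0.0082]
tool_rot: [0.924, 0.383, 0.001, 0.001]
force: [-0.1, 0.8, 0.0]
gripper_width: 0.085
finger_force: 0.0
clock: 25.48
ee_pos: [0.531, -0.2725, -0.0091]
tool_rot: [0.924, 0.383, 0.0, 0.0]
force: [0.2, 0.3, 4.0]
gripper_width: 0.0115
finger_force: 60.9
(array([ 0.0017, -0.0014,  0.0012]), 'roll', np.float64(-0.009036613093866653), 'tilt', array([ 5.e-04, -1.e-04, -1.e+00]), 'head', np.float64(0.7852821410781694))
```

```bash
python3 -m handwheel '[[1,0,0,-0.1,0],[1,0,0,-0.2,0],[1,0,0,-0.25,0],[1,0,0,-0.25,0]]'; python3 -c "
from h import *
print(observe()['ee_pos'],go([.556,.02,.09],np.radians(90)))"
```

```text
clock: 25.98
ee_pos: [0.532, -0.273, 0.1171]
tool_rot: [0.924, 0.383, 0.001, 0.001]
force: [0.1, 0.4, -1.4]
gripper_width: 0.0121
finger_force: 60.2
[ 0.53195733 -0.27303107  0.11705128] (array([ 0.4484, -0.3805,  0.0533]), 'roll', np.float64(-0.9997781314010763), 'tilt', array([ 0.0032, -0.0016, -1.    ]), 'head', np.float64(0.7855724185875587))
```

```bash
python3 -m handwheel '[[1,0.449,-0.38,0,-1],[1,0.449,-0.38,0,-1],[1,0.449,-0.38,0,-1],[1,0.449,-0.38,0,-1],[1,0.449,-0.38,0,-1],[1,0.449,-0.38,0.05,-1],[1,0.449,-0.38,0.1,-1],[1,0.449,-0.38,0.1,-1],[1,0.449,-0.38,0.1,-1]]'; python3 - <<'E'
from h import *
im,K,E,s=cam('wrist');cv2.imwrite('pics/w11.png',im[:,:,::-1]);np.savez('w11.npz',im=im,K=K,E=E)
print(s['ee_pos'],E[:3,3])
p=proj(K,E,[[.5583,.111,.088],[.5583,.111,.076],[.5583,.111,.07]]);print(p)
x,y=p[0].astype(int)
hsv=cv2.cvtColor(im,cv2.COLOR_RGB2HSV)
y0=max(0,y-24)
for r in range(y0,y+26,2): print(r,' '.join('%3d'%hsv[r,c,2] if hsv[r,c,1]>90 else '  .' for c in range(x-26,x+28,2)))
print(hsv[y,x],'cols from',x-26)
E
```

```text
clock: 27.1
ee_pos: [0.5552, 0.0203, 0.0654]
tool_rot: [0.707, 0.707, -0.0, -0.0]
force: [-0.0, 0.4, -0.5]
gripper_width: 0.0119
finger_force: 60.2
[0.55516103 0.02033967 0.0653569 ] [0.5555956  0.10165657 0.23420484]
[[266.10459574  58.61734954]
 [265.5945064   60.47428769]
 [265.36795833  61.2990172 ]]
34   .   .   .   .   .   .   .   .   .   .   .   .   .   .   .   .   .   .   .   .   .   .   .   .   .   .   .
36   .   .   .   .   .   .   .   .   .   .   .   .   .   .   .   .   .   .   .   .   .   .   .   .   .   .   .
38   .   .   .   .   .   .   .   .   .   .   .   .   .   .   .   .   .   .   .   .   .   .   .   .   .   .   .
40   .   .   .   .   .   .   .   .   .   .   .   .   .   .   .   .   .   .   .   .   .   .   .   .   .   .   .
42   .   .   .   .   .   .   .   .   .   .   .   .   .   .   .   .   .   .   .   .   .   .   .   .   .   .   .
44   .   .   .   .   .   .   .   .   .   .   .   .   .   .   .   .   .   .   .   .   .   .   .   .   .   .   .
46   .   .   .   .   .   .   .   .   .   .   .   . 108 117 100   .   .   .   .   .   .   .   .   .   .   .   .
48   .   .   .   
[... 1308 characters left out ...]
 .   .
72   .   .   .   .   .   .   . 166 109 113 163 157 144 129 113 140 173 174 172   .   .   .   .   .   .   .   .
74   .   .   .   .   .   .   . 153 129  97 122 121 107 104  98 139 172 173 162   .   .   .   .   .   .   .   .
76   .   .   .   .   .   .   .   . 132 109  99  96  91  90 103 151 171 169   .   .   .   .   .   .   .   .   .
78   .   .   .   .   .   .   .   .   . 109 110 111 108 111 149 164 159   .   .   .   .   .   .   .   .   .   .
80   .   .   .   .   .   .   .   .   .   .   .   . 107 108   .   .   .   .   .   .   .   .   .   .   .   .   .
82   .   .   .   .   .   .   .   .   .   .   .   .   .   .   .   .   .   .   .   .   .   .   .   .   .   .   .
[ 19 169 167] cols from 240
```

The D is now readable. Its top face spans columns 254–269 with a straight right edge at ≈269, so the flat faces world +x (≈ -3°). Next I'll measure how the knob sits in the grip.

```bash
python3 - <<'E'
from h import *
d=np.load('w11.npz');im,K,E=d['im'],d['K'],d['E'];s=observe()
R=Ro.from_quat(s['tool_rot']).as_matrix();t=s['ee_pos'];print(s['joint_pos'].round(2))
p=proj(K,E,[t+R@[.005,0,-.0365]])[0];print(p)
V=cv2.cvtColor(im,cv2.COLOR_RGB2HSV)
x,y=p.astype(int);S=V[...,2]
w=[(c,r) for r in range(y-55,y+55) for c in range(x-9,x+10) if r<384 and S[r,c]>110 and V[r,c,1]<70]
for r in range(y-70,y+60,5): print(r,' '.join('%3d'%S[r,c] for c in range(x-40,x+42,4)) if r<384 else '')
E
```

```text
[-0.4   0.75  0.49  1.91 -0.58  0.63  0.46]
[259.44163324 260.99289418]
190 118 119 120 118 118 119 118 118 118 118 118 119 118 118 117 119 118 118 118 119 120
195 119 118 118 117 119 118 117 117 117 118 118 118 117 117 118 118 118 118 118 119 119
200 176 176 177 176 177 119 119 119 119 118 117 117 117 118 119 118 118 118 119 120 118
205 178 178 178 178 178 177 177 177 178 123  49 108 177 178 177 178 178 178 177 177 178
210 178 179 178 177 178 177 178 170 124  53  56  53 113 167 177 177 177 178 178 178 178
215 178 178 178 178 178 130  50  48  45  55  53  55  45  44  46  99 175 177 177 177 178
220 178 178 178 169  56  48  47  47  49  53  50  53  51  44  44  43  47 162 177 177 177
225 178 177 175  50  47  48  48  42  49  49  48  48  47  43  44  47  46  46 163 177 178
230 178 179  88  53  51  49  48  49  47  49  44  47  45  47  44  49  47  49  52 178 178
235 178 174  53  52  48  48  48  47  44  45 158  45  47  43  43  45  46  47  47 164 177
240 177 142  51  50  57  55  49  47  44  44 170  46  42  44  44  52  52  48  49 104 177
245 177  82  52  68 122 122  81  44  42  45 171  43  43  41 
[... 559 characters left out ...]
  50  49 116 120 119  96  40  32  36  38 167  40  36  38  30  56 119 118 119  49  47
285  46  46  49  82 114 110  43  30  36  37  36  33  35  37  33  65 146  97  48  46  44
290  47  44  47  43  46 109  40  31  36  37  35  36  36  36  30  64  94  40  45  42  45
295  52  47  43  42  39  40  45  31  34  36  34  33  34  36  34  43  40  41  42  43  51
300  43  43  42  43  40  37  42  58  65  66  66 103 104 103  34  36  38  42  41  40  43
305  43  41  43  39  35  30  40 106 113 112 112 174 175 175  38  42  34  39  38  40  41
310  41  42  41  39  36  29  33 111 112 112 114 116 172 174  45  44  33  39  40  39  40
315  39  38  38  39  33  28  33 112 113 112 113 112 112 113  46  38  32  35  36  38  39
```

```bash
python3 - <<'E'
from h import *
d=np.load('w11.npz');im,K,E=d['im'],d['K'],d['E'];s=observe()
R=Ro.from_quat(s['tool_rot']).as_matrix();t=s['ee_pos']
V=cv2.cvtColor(im,cv2.COLOR_RGB2HSV)[...,2].astype(float)[228:292,253:266]-45;V=V.clip(0)
r=np.nonzero(V.max(1)>60)[0]+228;V[V<30]=0
cc=(V*np.arange(253,266)).sum(1)[r-228]/V.sum(1)[r-228];print(r.min(),r.max(),cc[[2,-3]])
for z in(.0345,.0365,.0385):
    B=(onz(K,E,[[cc[2],r.min()-.5],[cc[-3],r.max()+.5]],t[2]+z)-t)@R*1e3;print(z,B.round(2).tolist(),'len',B[0,0]-B[1,0],'centre x',B[0,0]-16.8,B[1,0]+6.8)
print(go([.5583,.1102,.1],np.radians(-3)))
E
```

```text
235 282 [259.05656566 259.49757282]
0.0345 [[17.18, -0.18, -34.5], [-7.55, 0.03, -34.5]] len 24.732949052346726 centre x 0.37811505823539804 -0.7548339941113253
0.0365 [[18.14, -0.18, -36.5], [-6.23, 0.03, -36.5]] len 24.363452871469512 centre x 1.3357073170917246 0.572254445622213
0.0385 [[19.09, -0.17, -38.5], [-4.9, 0.03, -38.5]] len 23.99395669059229 centre x 2.2932995759480725 1.8993428853557806
(array([ 0.1797,  0.0054, -0.0684]), 'roll', np.float64(-1.9340770073591311), 'tilt', array([ 5.e-04, -1.e-04, -1.e+00]), 'head', np.float64(1.5702122465808686))
```

```bash
python3 -m handwheel '[[1,0,0,-0.12,1],[1,0.1,-0.1,-0.12,1],[1,0.18,-0.175,-0.12,1],[1,0.188,-0.175,-0.1,1],[1,0.188,-0.175,-0.06,1],[1,0.188,-0.175,-0.06,1]]'; python3 -m handwheel '[[1,0,0,0,1],[1,0,0,0,1],[1,0,0,0,1],[1,0,0,0,1],[1,0,0,0,1],[1,0,0,0,1]]'; python3 -c "
from h import *
print(observe()['ee_pos'],observe()['joint_pos'].round(2),go([.4684,.1149,.065],np.radians(-3)))"
```

```text
clock: 27.9
ee_pos: [0.4673, 0.115, 0.0954]
tool_rot: [0.924, 0.383, -0.0, -0.0]
force: [-0.4, -0.5, -0.6]
gripper_width: 0.0121
finger_force: 60.2
clock: 28.65
ee_pos: [0.4681, 0.1147, 0.096]
tool_rot: [1.0, 0.001, 0.0, -0.0]
force: [-0.3, -0.5, 0.2]
gripper_width: 0.0118
finger_force: 60.2
[0.46814019 0.11466374 0.09601462] [-0.89  0.78  0.96  2.1  -0.96  0.79 -0.88] (array([ 0.0005, -0.0004,  0.062 ]), 'roll', np.float64(0.0698098273889326), 'tilt', array([ 7.e-04,  4.e-04, -1.e+00]), 'head', np.float64(0.0024686326585305943))
```

```bash
python3 -m handwheel '[[1,0,0,0.06,0.07],[1,0,0,0.06,0.07],[1,0,0,0.06,0.07]]'; python3 - <<'E'
from h import *
im,K,E,s=cam('wrist');cv2.imwrite('pics/w12.png',im[:,:,::-1]);np.savez('w12.npz',im=im,K=K,E=E)
print(s['ee_pos'],E[:3,3],s['tool_rot'].round(4))
p=proj(K,E,[[.5583,.1102,.088],[.5583,.1102,.076],[.5583,.1102,.07]]);print(p)
x,y=p[0].astype(int)
hsv=cv2.cvtColor(im,cv2.COLOR_RGB2HSV)
y0=max(0,y-24)
for r in range(y0,y+26,2): print(r,' '.join('%3d'%hsv[r,c,2] if hsv[r,c,1]>90 else '  .' for c in range(x-26,x+28,2)))
print('cols from',x-26)
# hole in bezel: dark pixels
for r in(int(p[2][1]),): print(' '.join(str(a) for a in hsv[r,x-45:x+46:2,2]))
print(' '.join(str(a) for a in hsv[max(0,y-45):y+46:2,x,2]))
E
```

```text
clock: 29.02
ee_pos: [0.4682, 0.1144, 0.0662]
tool_rot: [1.0, -0.027, 0.0, -0.0]
force: [-0.4, 0.8, 0.9]
gripper_width: 0.012
finger_force: 60.2
[0.46817767 0.11442744 0.0662381 ] [0.54918418 0.11038147 0.23516051] [ 9.996e-01 -2.690e-02  3.000e-04 -1.000e-04]
[[258.83794244  60.02546359]
 [258.89416051  61.80929681]
 [258.91914919  62.60220274]]
36   .   .   .   .   .   .   .   .   .   .   .   .   .   .   .   .   .   .   .   .   .   .   .   .   .   .   .
38   .   .   .   .   .   .   .   .   .   .   .   .   .   .   .   .   .   .   .   .   .   .   .   .   .   .   .
40   .   .   .   .   .   .   .   .   .   .   .   .   .   .   .   .   .   .   .   .   .   .   .   .   .   .   .
42   .   .   .   .   .   .   .   .   .   .   .   .   .   .   .   .   .   .   .   .   .   .   .   .   .   .   .
44   .   .   .   .   .   .   .   .   .   .   .   .   .   .   .   .   .   .   .   .   .   .   .   .   .   .   .
46   .   .   .   .   .   .   .   .   .   .   .   .   .   .   .   .   .   .   .   .   .   .   .   .   .   .   .
48   .   .   .   .   .   .   .   .   .   .   .   .   . 146   .   .   .   .   .   .   
[... 1693 characters left out ...]
   .   .   .   .   .   .   .   .   .   .   .   .   .   .   .   .   .   .   .   .   .   .   .   .   .   .   .
82   .   .   .   .   .   .   .   .   .   .   .   .   .   .   .   .   .   .   .   .   .   .   .   .   .   .   .
84   .   .   .   .   .   .   .   .   .   .   .   .   .   .   .   .   .   .   .   .   .   .   .   .   .   .   .
cols from 232
173 172 173 172 171 171 171 172 169 162 116 91 80 78 79 105 131 173 184 183 181 181 179 177 176 174 173 168 163 125 105 105 82 87 101 110 112 112 112 113 125 127 138 169 169 169
172 173 173 170 171 174 172 173 173 173 173 152 116 88 76 84 118 174 183 184 179 160 167 177 179 179 178 179 171 136 118 172 172 152 88 81 85 138 165 174 173 173 174 174 174 173
```

```bash
python3 -m handwheel '[[1,0,0,-0.07,0],[1,0,0,-0.07,0],[1,0.08,0,-0.07,0],[1,0.178,0,-0.07,0],[1,0.178,0,-0.07,0],[1,0.178,0,-0.07,0]]'; python3 -c "
from h import *
print(observe()['ee_pos'],go([.5572,.1101,.0815],np.radians(-3)))"
```

```text
clock: 29.82
ee_pos: [0.5556, 0.1097, 0.1001]
tool_rot: [1.0, -0.028, -0.001, -0.0]
force: [-0.6, 0.1, -0.4]
gripper_width: 0.012
finger_force: 60.2
[0.55560357 0.10968866 0.10009623] (array([ 0.0032, -0.001 ,  0.0372]), 'roll', np.float64(-0.0034984513724707093), 'tilt', array([-1.6e-03,  2.0e-04, -1.0e+00]), 'head', np.float64(-0.055107554842503695))
```

```bash
python3 -m handwheel '[[1,0.0032,-0.001,0,0],[1,0.0032,-0.001,0.02,0],[1,0.0032,-0.001,0.027,0],[1,0.0032,-0.001,0.027,0]]'; python3 -c "
from h import *
print(observe()['ee_pos'],observe()['force'],go([.5572,.1101,.07],np.radians(-3)))"
```

```text
clock: 30.32
ee_pos: [0.5577, 0.1103, 0.0865]
tool_rot: [1.0, -0.027, -0.001, 0.0]
force: [0.1, -0.2, -0.8]
gripper_width: 0.0121
finger_force: 60.2
[0.5577201  0.1102996  0.08649121] [ 0.07741841 -0.17434764 -0.8420762 ] (array([-0.001 ,  0.0005,  0.033 ]), 'roll', np.float64(-0.0033591793099560594), 'tilt', array([-1.e-03, -1.e-04, -1.e+00]), 'head', np.float64(-0.0549981708203922))
```

Now lower slowly onto the spindle.

```bash
python3 -m handwheel '[[1,-0.001,0.0005,0.006,0],[1,-0.001,0.0005,0.012,0],[1,-0.001,0.0005,0.016,0],[1,-0.001,0.0005,0.02,0],[1,-0.001,0.0005,0.02,0]]'
```

```text
clock: 30.95
ee_pos: [0.5577, 0.11, 0.0768]
tool_rot: [1.0, -0.028, -0.0, 0.0]
force: [-0.6, 0.2, -0.9]
gripper_width: 0.0117
finger_force: 60.2
```

```bash
python3 -m handwheel '[[1,0,0,0.004,0],[1,0,0,0.008,0],[1,0,0,0.012,0],[1,0,0,0.012,0]]'
```

```text
clock: 31.45
ee_pos: [0.5576, 0.11, 0.0708]
tool_rot: [1.0, -0.028, -0.0, 0.0]
force: [0.2, -0.8, -0.6]
gripper_width: 0.0116
finger_force: 60.2
```

```bash
python3 -m handwheel '[[1,0,0,0.003,0],[1,0,0,0.006,0],[1,0,0,0.009,0],[1,0,0,0.009,0],[1,0,0,0.009,0]]'
```

```text
clock: 32.08
ee_pos: [0.5578, 0.11, 0.0668]
tool_rot: [1.0, -0.028, 0.0, -0.0]
force: [-1.0, -0.2, 3.6]
gripper_width: 0.0124
finger_force: 60.7
```

Spring contact appears at the expected home height. Holding here briefly, then pressing.

```bash
python3 -m handwheel '[[1,0,0,0.002,0],[1,0,0,0.002,0],[1,0,0,0.002,0],[1,0,0,0.006,0],[1,0,0,0.01,0],[1,0,0,0.012,0],[1,0,0,0.012,0],[1,0,0,0.012,0]]'
```

```text
clock: 33.08
ee_pos: [0.5581, 0.11, 0.0624]
tool_rot: [1.0, -0.028, 0.001, -0.001]
force: [-5.5, 0.7, 18.1]
gripper_width: 0.0117
finger_force: 62.7
```

```bash
python3 -m handwheel '[[1,-0.001,0,0.001,0],[1,-0.001,0,0.002,0],[1,-0.001,0,0.002,0],[1,-0.001,0,0.002,0]]'; python3 - <<'E'
from h import *
im,K,E,s=cam('side');print(s['ee_pos'],s['force'])
for n in('side','scene'):
    im,K,E,s=cam(n);V=cv2.cvtColor(im,cv2.COLOR_RGB2HSV)
    p=proj(K,E,[[.558,.11,.085],[.558,.11,.07]]);print(n,p.round(1).tolist())
E
```

```text
clock: 33.58
ee_pos: [0.5581, 0.11, 0.0623]
tool_rot: [1.0, -0.028, 0.001, -0.001]
force: [-6.0, 2.2, 25.3]
gripper_width: 0.0119
finger_force: 63.4
[0.55812219 0.10999336 0.0623    ] [-5.97089717  2.21677715 25.2741754 ]
side [[249.5, 167.0], [249.4, 171.3]]
scene [[276.7, 221.9], [276.5, 225.4]]
```

The knob is on the hard stop: force rises 7 N for 0.1 mm, about 4.4 mm below first contact. Handing in.

```bash
python3 -c "
from rig import *
print(finish_job())"
```

```text
the job is handed in; nothing more can be done
None
```

The bezel is seated flat in the recess and released, and the knob is on the spindle with its nose to the flat, held against the push switch's bottom stop at about 25 N; the job was handed in at about 34 s, and no verdict was returned.

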